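Build up the two-tier bathroom box under the cabinet's glass shelf

ROBOT

A 6-joint arm with a two-finger parallel gripper is mounted at the origin on the work surface. World frame = base frame: x ahead of the robot, y to its left, z up, the work surface at z = 0. Lengths are in m, angles in degrees, forces in N, time in s.
With the tool pointing down it reaches from about 0.375 to 0.9 m from the base axis. Payload 3.1 kg.
Tool frame: the origin (TCP) lies at the very end of the fingers, on their centre line; the grasp point (between the pads) lies 19 mm behind it; z points along the fingers, y is the direction in which the jaws open and shut (so a half turn about z gives the same grasp; the last joint's range is limited). The gripper opens to 87 mm and grips with 3 to 60 N. Pads are 19 mm wide; open, the fingers measure 117 mm over their backs; the gripper's body (75 mm by 190 mm) begins 51 mm behind the grasp point.
Start: joints at [63.799, 30.224, 82.088, -0, 67.689, -10.227], TCP at [0.172, 0.601, 0.2] pointing down, gripper open.
Joint ranges: [-176.69, 176.69], [-43.24, 126.21], [12.49, 139.97], [-82, 262], [0, 151.66], [-163.58, 163.58]. Speed limits (degrees/s): [159.86, 159.86, 180, 180, 180, 180].

INTERFACE

Orientations are given as a 3x3 rotation matrix whose columns are the frame's x, y, z axes.
In Python, from rig import readout, capture, camera_model, bot, spot_in, regions_of gives the robot as it stands.
- The arm moves only by the tool send_rows, never from a script. Its argument "moves" is a list that holds one entry, the list of rows, each a list of 7 numbers: the turn, a rotation vector about the tool's x, y, z in degrees, then the shift along the tool's x, y, z in cm, then the opening, from -1 (shut) to 1 (fully open). A call has exactly 5 rows; each row shifts and turns the commanded pose from where the row before left it, along the tool's axes as they then stand; what a row does not reach is not made up. A row lasts 1/10 s, in which the tool goes at most 50 mm and 8.59 degrees, less where a joint would pass 70% of its speed; a pose out of reach is approached as far as the arm can. A call with a gripper value outside its range is refused whole. The fingers move at their own pace and stop on an object; the grip force is fixed at half the most. Time passes only in rows, so rows that do not move let the fingers close, or fill a call up. It gives the time, the measured TCP pose, the force and the opening at its end, in the units of the state.
- readout.read_state(): the state, without advancing time (a new reading comes with each control period).
- capture(name): name is "scene" or "top" or "wrist"; returns the picture (384x512x3 uint8, blue, green, red); there is no depth.
- camera_model(name): a dict with "camera_matrix" (3x3 intrinsics, pixels), "pose" (4x4, takes a point from camera to world coordinates). Camera axes: x right, y up, looking along -z (the intrinsics and any distortion apply to the point x, -y, -z); pixel columns grow to the right and rows downward; lengths in m; the calibration is good to about 2 mm. The wrist camera is an equidistant fisheye: a pixel r from the principal point sees the ray r / f radians off the axis. A picture is of the moment at which its call begins: read the wrist's pose just before it. camera_model takes no time and is no camera call; for the wrist camera it gives the pose at the moment of the call.
- bot.hand_in(): hands the job in, once; it reports no verdict.
Trained networks look in the newest picture that a camera, given by its name, has taken for a name from the list of things; names that differ only in an ending like _2 or _b are one class to them, and where a whole thing is asked for, a point or a joint stands for the part that bears it (a point fixed in the world has none). Each returns a list of dicts, best first, with "p" (0 to 1); they miss things now and then, are a little off and sometimes report something else, mostly with a low value. They report only what shows in the picture. A call takes as long as a camera call. They do not tell look-alikes from the thing itself.
- spot_in(camera, thing): "location" ([x, y, z] in m, in world coordinates, good to about 4 mm: the middle of the surface that is visible of it).
- regions_of(camera, thing): "mask" (384x512 bool, what is visible of it).
The state is a dict: "time_s": time; "joint_positions": joint angles; "qvel": joint speeds; "tau": joint torques, N m; "position": TCP position; "tcp_rot": TCP orientation; "force": force on the tool from outside, world axes, zero at the start; "moment": the same for the moment, N m; "opening": opening from 0.0 (shut) to 1.0 (fully open).
Only numpy, scipy, OpenCV 4.12 (cv2) and the standard library are available. Lean on these libraries where they do the work, as an engineer would, in place of code of your own. Each camera call takes 0.05 s, during which the arm holds its last target. There are 200 camera calls.

TASK

The white lower box with the denture case in it stands on the floor of the oak cabinet, partly under the glass shelf. Set the blue tray squarely on the white box and then the wooden lid squarely on the tray, each fully home so that the edges line up and nothing rocks, and let go. Set the porcelain down softly, keep the white box where it stands, and do not disturb the other things on the shelf, in the cabinet or on the counter.

Things in the scene. Friction and masses are not known exactly. Their poses are not given: they have to be found in the camera images.
- base_mid (a point): White porcelain lower box, open on top, 96 (its x) by 132 (y) by 50 mm high, walls and floor 6 mm, 0.55 kg, standing loose on the cabinet floor with the denture case inside below its rim. Point: its centre, 25 mm above its underside and below its rim. x points into the cabinet, away from the robot; z up.
- tray_mid (a point): Blue porcelain tray, open on top, 96 (x) by 132 (y) by 59 mm high, walls 6 mm, 0.42 kg, upright on the counter, alike after a half turn. Its lowest 4 mm are a foot, 78 by 114 mm (tip 74 by 110), that drops into the white box's 84 by 120 mm mouth. Point: its centre, 29.5 mm above the foot's underside. Fully home it is 50.5 mm above the white box's point.
- lid_mid (a point): Wooden lid, plate 96 (x) by 132 (y) by 10 mm, under it a 4 mm plug of 78 by 114 mm (tip 74 by 110) that drops into the tray's 84 by 120 mm mouth, on top a bar handle; 50 mm high in all, 0.15 kg, upright on the counter, alike after a half turn. Point: its centre, 25 mm above the plug's underside. Fully home it is 50.5 mm above the tray's point.
- cabinet: Oak cabinet fixed on the counter, open to the robot and at the back: 160 mm deep (its x, away from the robot), 440 wide (y), 355 high, sides 18 and floor board 20 mm thick. Origin: centre of its underside. Two low rails at the back, 20 to 70 and 321 to 355 mm up.
- door (a joint): Mirrored cabinet door, 440 mm wide and 351 mm high, hinged on the cabinet's front left (+y) edge; 0 is shut, at 2.7 to 2.95 rad it stands wide open to the left.
- case: Bystander: green plastic denture case with a press-button latch, 68 by 88 by 35 mm, lying in the white box. Origin: centre of its underside.
- cup: Bystander: white porcelain cup on the glass shelf, 72 mm across, 85 mm high. Origin: centre of its underside.
- amber: Bystander: amber glass bottle with black cap on the glass shelf, 52 mm across, 120 mm high. Origin: centre of its underside.
- tweezers: Bystander: steel tweezers lying on the glass shelf, 100 mm long (x), 6 mm high. Origin: underside, middle.
- jar: Bystander: white cream jar on the cabinet floor beside the white box, 56 mm across, 70 mm high. Origin: centre of its underside.
- tumbler: Bystander: grey tumbler on the cabinet floor on the other side of the white box, 56 mm across, 90 mm high. Origin: centre of its underside.
- comb: Bystander: black comb flat on the counter, 175 by 34 by 5 mm (long along x). Origin: underside, middle.
- tray_divider (a point): Middle of the top edge of the tray's divider, by which to grip the tray: 10 mm thick, running along the tray's x through its middle from wall to wall; this point is 51 mm above the foot's underside (21.5 mm above the tray's centre, 8 mm below the rim). Free compartments 55 mm wide and 41 mm deep (from this point) lie on both sides.
- lid_handle (a point): Middle of the top edge of the lid's bar handle: 60 mm long along the lid's x, 12 mm thick, 36 mm high above the plate; this point is 25 mm above the lid's centre.
- shelf_edge (a point): Middle of the lower front edge of the cabinet's glass shelf, 315 mm up, 46 mm behind the cabinet's front; the shelf is 6 mm thick, as wide as the cabinet's inside and reaches to its back. The edge runs about 8 mm in front of the middle of the white box: no room there for a gripper pointing straight down, but for one tilted some 25 degrees, its hand leaning out towards the robot.
- lotion: Bystander: tall white lotion bottle with blue cap standing on the counter between the tray and the lid, 48 mm across, 150 mm high. Origin: centre of its underside.
Mind the look-alikes: they are no part of the job. What is shaped like the part that bears lid_mid but purple is not meant. What is shaped like the part that bears tray_mid but purple is not meant.

How it is judged:
By the outcome, as a careful person would: the job done as asked, in the order asked, and still so for the second after the job is handed in, with the robot touching nothing.
It also fails if it takes over 72 s, if anything falls off the work surface, if the arm or the gripper's body presses on something with over 40 N, if the wrist force passes 120 N, or if a joint passes its speed limit or range.

## Working session

There is one attempt and no reset: what is moved stays moved. The work goes in short steps, Python scripts to look and compute and a tool call to move; the robot and the scene stay as the last step left them, time stands still between calls to the robot, and variables do not carry over. Pictures are saved under pics/ and viewed, about 8 in all and at most 12, crops included, and the job is handed in when it is done.

Besides the shell and the picture viewer there is one more tool, called after "Emit:" as a command line: name --argument value ..., lists and objects as JSON in quotes. send_rows: Moves the arm, as the interface text tells. Its arguments: {"type":"object","properties":{"moves":{"type":"array","items":{"type":"array","items":{"type":"array","items":{"type":"number"}}}}},"required":["moves"]}

```bash
ls; mkdir -p pics; python3 - <<'E'
from rig import readout, capture, camera_model, bot, spot_in, regions_of
import cv2,numpy as np
s=readout.read_state();print({k:np.round(v,3).tolist() for k,v in s.items()})
for c in("scene","top","wrist"):
    im=capture(c);cv2.imwrite(f"pics/{c}0.png",im)
    m=camera_model(c);print(c,np.round(m["camera_matrix"],1).tolist(),np.round(m["pose"],3).tolist(),[k for k in m])
    if c!="wrist":
        for t in("base_mid","tray_mid","lid_mid","lid_handle","tray_divider","shelf_edge","lotion","comb","jar","tumbler","door","cabinet","case"):
            print(t,[(np.round(d["location"],3).tolist(),round(d["p"],2)) for d in spot_in(c,t)[:3]])
a=cv2.imread("pics/scene0.png");b=cv2.imread("pics/top0.png");cv2.imwrite("pics/a.png",cv2.resize(a,(800,600)));cv2.imwrite("pics/b.png",cv2.resize(b,(800,600)))
E
```

```text
pics
{'time_s': 0.0, 'joint_positions': [63.797, 30.277, 82.154, 0.001, 67.69, -10.228], 'qvel': [0.002, -0.021, -0.034, -0.082, -0.021, 0.056], 'tau': [-0.0, -44.005, -17.659, 0.063, 0.058, -0.0], 'position': [0.172, 0.6, 0.199], 'tcp_rot': [[-0.961, 0.275, -0.001], [0.275, 0.961, -0.002], [0.0, -0.002, -1.0]], 'force': [-0.485, -0.361, -0.921], 'moment': [0.003, 0.008, -0.039], 'opening': 0.998}
scene [[467.3, 0.0, 254.7], [0.0, 467.3, 188.3], [0.0, 0.0, 1.0]] [[0.999, 0.027, -0.034, 0.441], [-0.041, 0.855, -0.517, -0.729], [0.015, 0.518, 0.856, 1.23], [0.0, 0.0, 0.0, 1.0]] ['camera_matrix', 'pose']
base_mid [([0.658, -0.007, 0.058], 0.94)]
tray_mid [([0.219, -0.404, 0.018], 0.84), ([0.475, -0.297, 0.018], 0.59), ([0.546, 0.352, 0.205], 0.56)]
lid_mid [([0.309, -0.226, 0.014], 0.73), ([0.289, 0.178, 0.011], 0.7), ([0.462, 0.139, 0.015], 0.61)]
lid_handle [([0.289, 0.176, 0.018], 0.85), ([0.313, -0.226, 0.016], 0.7), ([0.464, 0.139, 0.012], 0.63)]
tray_divider [([0.476, -0.297, 0.017], 0.88), ([0.218, -0.396, 0.016], 0.61)]
shelf_edge [([0.659, 0.079, 0.267], 0.64)]
lotion [([0.373,
[... 806 characters left out ...]
.294, 0.014], 0.72)]
shelf_edge [([0.661, 0.117, 0.316], 0.66)]
lotion [([0.368, -0.064, 0.103], 0.58), ([0.713, 0.112, 0.403], 0.32)]
comb [([0.432, -0.464, 0.004], 0.63), ([0.479, -0.293, 0.009], 0.47), ([0.466, 0.147, 0.013], 0.36)]
jar [([0.435, -0.464, 0.003], 0.38)]
tumbler [([0.687, -0.186, 0.073], 0.55), ([0.699, 0.127, 0.091], 0.52)]
door [([0.534, 0.388, 0.242], 0.81)]
cabinet [([0.665, 0.119, 0.318], 0.91), ([0.725, -0.137, 0.368], 0.56)]
case [([0.668, -0.003, 0.063], 0.78)]
wrist [[297.3, 0.0, 256.4], [0.0, 297.3, 195.6], [0.0, 0.0, 1.0]] [[0.276, -0.917, -0.289, 0.093], [0.961, 0.263, 0.084, 0.623], [-0.001, -0.301, 0.954, 0.384], [0.0, 0.0, 0.0, 1.0]] ['camera_matrix', 'pose']
```

View pics/a.png

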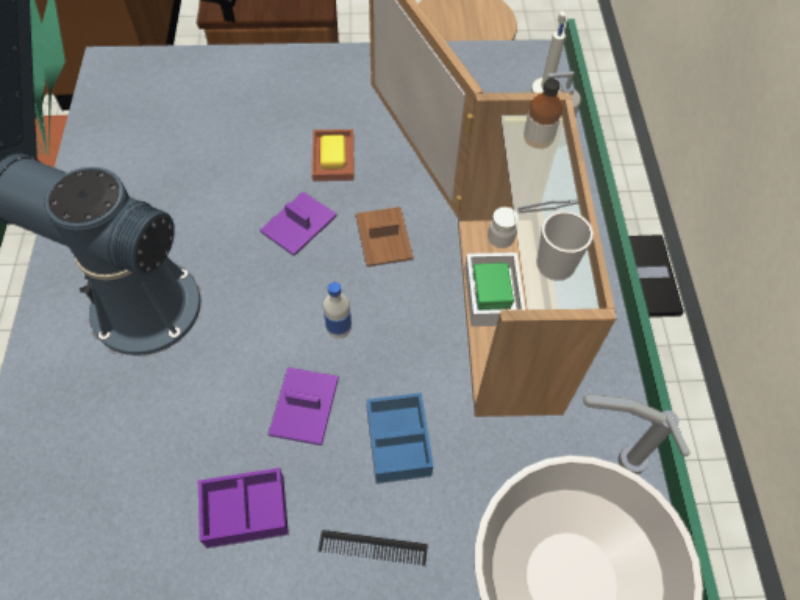

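View pics/b.png

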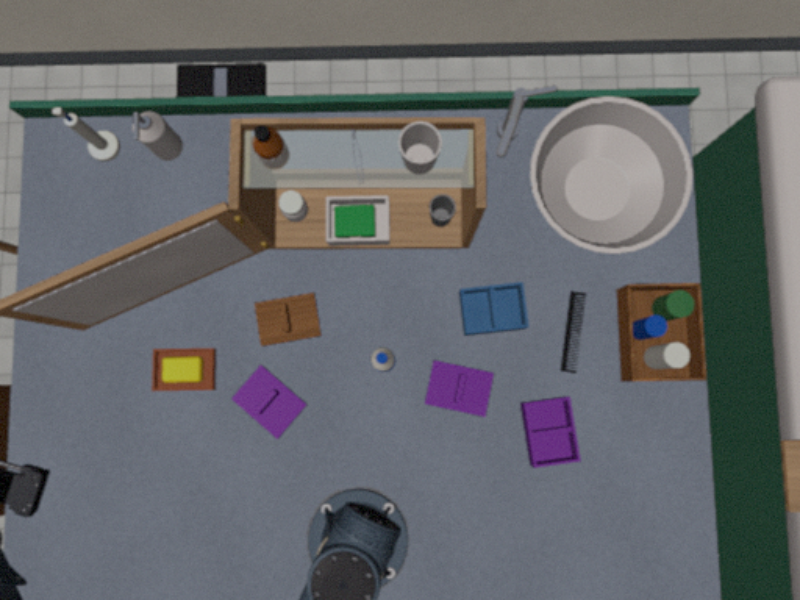

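Clear view: blue tray right of centre (scene px ~400,437 of 800), wooden lid (~384,236), and white box in the cabinet with the green case (~494,285). The purple ones are the look-alikes. Next I'll fit poses by silhouette.

```bash
cat > h.py <<'E'
from rig import readout, capture, camera_model, bot, spot_in, regions_of
import cv2,numpy as np
from scipy.optimize import minimize
from scipy.spatial.transform import Rotation as R
def proj(cam,P,m=None):
    m=m or camera_model(cam);K=m["camera_matrix"];T=np.linalg.inv(m["pose"])
    p=np.asarray(P)@T[:3,:3].T+T[:3,3];p=p*[1,-1,-1]
    if cam=="wrist":
        r=np.hypot(p[:,0],p[:,1]);th=np.arctan2(r,p[:,2]);q=p[:,:2]/np.maximum(r,1e-9)[:,None]*th[:,None]
    else:q=p[:,:2]/p[:,2:]
    return q*[K[0,0],K[1,1]]+[K[0,2],K[1,2]]
def rect(x,y,a,z,lx=.096,ly=.132,n=12):
    t=np.linspace(-.5,.5,n);e=np.r_[np.c_[t,0*t-.5],np.c_[0*t+.5,t],np.c_[-t,0*t+.5],np.c_[0*t-.5,-t]]*[lx,ly]
    c,s=np.cos(a),np.sin(a);return np.c_[e@np.array([[c,s],[-s,c]])+[x,y],np.full(len(e),z)]
def hullmask(cam,P,m):
    h=cv2.convexHull((proj(cam,P,m)*16).round().astype(np.int32))
    o=np.zeros((384*1,512),np.uint8);cv2.fillPoly(o,[h],255,cv2.LINE_AA,shift=4);return o/255.
def fit(obs,boxes,x0):
    """obs: list of (cam,mask float,model); boxes: list of (lx,ly,z) rect slices; hull silhouette"""
    def pts(v):return np.vstack([rect(*v,z,lx,ly) for lx,ly,z in boxes])
    def f(v):
        v=np.array([x0[0]+v[0]*.01,x0[1]+v[1]*.01,x0[2]+v[2]*.1])
        c=0
        for cam,mk,m in obs:
            o=hullmask(cam,pts(v),m);c+=np.abs(o-mk).sum()/mk.sum()
        return c
    r=minimize(f,[0,0,0],method="Nelder-Mead",options=dict(initial_simplex=[[0,0,0],[1,0,0],[0,1,0],[0,0,1.5]],xatol=.005,fatol=1e-5,maxiter=300))
    return x0+r.x*[.01,.01,.1],r.fun
def colmask(im,lo,hi,near,win=70):
    k=cv2.inRange(cv2.cvtColor(im,cv2.COLOR_BGR2HSV),np.array(lo),np.array(hi))
    k=cv2.morphologyEx(k,cv2.MORPH_CLOSE,np.ones((5,5)));n,l,st,ce=cv2.connectedComponentsWithStats(k)
    i=min(range(1,n),key=lambda i:np.hypot(*(ce[i]-near))-(1e-2*st[i,4]))
    h=cv2.convexHull(cv2.findContours((l==i).astype(np.uint8),cv2.RETR_EXTERNAL,cv2.CHAIN_APPROX_NONE)[0][0])
    o=np.zeros(im.shape[:2],np.uint8);cv2.fillPoly(o,[h],1);return o.astype(float)
TRAY=[(.074,.110,0),(.096,.132,.004),(.096,.132,.059)]
LID=[(.074,.110,0),(.096,.132,.004),(.096,.132,.014),(.060,.012,.050)]
BASE=[(.096,.132,.02),(.096,.132,.07)]
def tilt(a,t):  # tool rot: yaw a (object x dir), lean t back toward robot
    c,s=np.cos(a),np.sin(a);Z=np.array([[c,-s,0],[s,c,0],[0,0,1]]);st,ct=np.sin(t),np.cos(t)
    return Z@np.array([[-ct,0,st],[0,1,0],[-st,0,-ct]])
def rows(Rt,pt,via=None):
    """turn (total rotvec deg) first, then shift cm in target tool axes"""
    s=readout.read_state();Rc=np.array(s["tcp_rot"]);rv=R.from_matrix(Rc.T@Rt).as_rotvec(degrees=True)
    d=Rt.T@(np.array(pt)-s["position"])*100
    print("turn",rv.round(2),"rows>=",np.linalg.norm(rv)/8.59,"shift cm",d.round(2),"rows>=",np.linalg.norm(d)/5)
E
python3 - <<'E'
from h import *
ims={c:cv2.imread(f"pics/{c}0.png") for c in("scene","top")}
M={c:camera_model(c) for c in ims}
# sample colours
for n,p in(("tray",(.475,-.295,.03)),("lid",(.462,.14,.014))):
    for c in ims:
        u=proj(c,[p],M[c])[0].astype(int);q=cv2.cvtColor(ims[c],cv2.COLOR_BGR2HSV)[u[1]-12:u[1]+13,u[0]-12:u[0]+13].reshape(-1,3);print(n,c,u,np.percentile(q,[10,50,90],axis=0).tolist())
for n,p,lo,hi,bx in(("tray",(.475,-.295,.03),(95,90,30),(120,255,255),TRAY),("lid",(.462,.14,.014),(4,90,30),(20,255,255),LID)):
    obs=[(c,colmask(ims[c],lo,hi,proj(c,[p],M[c])[0]),M[c]) for c in ims]
    for o in([obs[0]],[obs[1]],obs):
        b=min((fit(o,bx,np.array([p[0],p[1],a])) for a in(-.15,.15)),key=lambda r:r[1]);print(n,[x[0] for x in o],b[0].round(4),round(b[1],3))
for c in ims:
    capture(c)
    for t in("base_mid",):
        r=regions_of(c,t)[0];mk=r["mask"];print(c,r["p"],mk.sum())
        h=cv2.convexHull(np.argwhere(mk)[:,::-1].astype(np.int32).reshape(-1,1,2));o=np.zeros(mk.shape,np.uint8);cv2.fillPoly(o,[h],1)
        print("base",c,fit([(c,o.astype(float),M[c])],BASE,np.array([.67,-.01,0])))
        v=ims[c].copy();v[cv2.Canny(mk.astype(np.uint8)*255,50,100)>0]=(0,0,255)
        u=proj(c,[(.665,-.01,.05)],M[c])[0].astype(int);cv2.imwrite(f"pics/base_{c}.png",cv2.resize(v[max(u[1]-60,0):u[1]+60,u[0]-60:u[0]+60],(400,400),interpolation=cv2.INTER_CUBIC))
cv2.imwrite("pics/bb.png",np.hstack([cv2.resize(cv2.imread(f"pics/base_{c}.png"),(400,400)) for c in ims]))
E
```

```text
tray scene [253 281] [[104.0, 99.0, 84.0], [105.0, 124.0, 163.0], [105.0, 127.0, 167.0]]
tray top [315 198] [[104.0, 131.0, 107.20000000000002], [105.0, 139.0, 122.0], [106.0, 148.0, 127.0]]
lid scene [244 152] [[11.0, 101.0, 85.0], [13.0, 127.0, 151.0], [13.0, 129.0, 160.0]]
lid top [186 204] [[12.0, 135.0, 100.0], [13.0, 145.0, 110.0], [15.0, 158.0, 117.0]]
tray ['scene'] [ 0.4779 -0.2917  0.0881] 0.07
tray ['top'] [ 0.4787 -0.2926  0.0904] 0.066
tray ['scene', 'top'] [ 0.4789 -0.2912  0.0956] 0.14
lid ['scene'] [ 0.7232 -0.1776 -1.231 ] 0.942
lid ['top'] [0.4658 0.1498 0.1562] 0.098
lid ['scene', 'top'] [0.4658 0.1497 0.157 ] 1.134
scene 0.84 705
base scene (array([ 0.67033521, -0.00746211, -0.01627481]), np.float64(0.11942469999103493))
top 0.8 665
base top (array([ 0.67274866, -0.00844581, -0.01031142]), np.float64(0.06796458536133129))
```

View pics/bb.png

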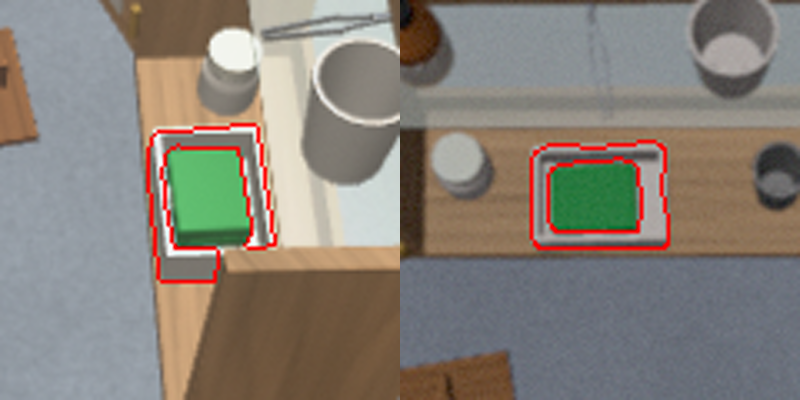

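Base ≈ (0.672, -0.008, yaw ≈ -0.01), tray ≈ (0.4785, -0.292, 0.09), lid ≈ (0.466, 0.150, 0.157). The shelf edge is then at x≈0.664, which agrees. Next is a closer look at the base with the wrist camera.

```bash
python3 - <<'E'
from h import *
rows(tilt(-.012,np.radians(25)),[.52,-.01,.25])
E
```

```text
turn [ -3.33 -24.85 -15.04] rows>= 3.403706734309099 shift cm [-34.32 -60.66  10.47] rows>= 14.096699339989843
```

Emit:
send_rows --moves '[[[-0.83,-6.21,-3.76,0,0,0,1],[-0.83,-6.21,-3.76,0,0,0,1],[-0.83,-6.21,-3.76,0,0,0,1],[-0.83,-6.21,-3.76,0,0,0,1],[0,0,0,-1.5,-2.6,0.5,1]]]'

```text
time_s: 2.15
position: [0.1829, 0.5767, 0.2002]
tcp_rot: [[-0.906, 0.003, 0.422], [0.003, 1.0, -0.002], [-0.422, -0.0, -0.906]]
force: [1.0, -0.6, 0.6]
opening: 0.999
```

Emit:
send_rows --moves '[[[0,0,0,-2.3,-4.05,0.7,1],[0,0,0,-2.3,-4.05,0.7,1],[0,0,0,-2.3,-4.05,0.7,1],[0,0,0,-2.3,-4.05,0.7,1],[0,0,0,-2.3,-4.05,0.7,1]]]'

```text
time_s: 2.65
position: [0.3045, 0.3694, 0.219]
tcp_rot: [[-0.906, 0.011, 0.423], [0.01, 1.0, -0.005], [-0.423, 0.0, -0.906]]
force: [0.5, 0.6, 0.1]
opening: 1.002
```

Emit:
send_rows --moves '[[[0,0,0,-2.3,-4.05,0.7,1],[0,0,0,-2.3,-4.05,0.7,1],[0,0,0,-2.3,-4.05,0.7,1],[0,0,0,-2.3,-4.05,0.7,1],[0,0,0,-2.3,-4.05,0.7,1]]]'

```text
time_s: 3.15
position: [0.4199, 0.1677, 0.2359]
tcp_rot: [[-0.906, 0.012, 0.424], [0.011, 1.0, -0.005], [-0.424, -0.0, -0.906]]
force: [0.3, 1.5, -0.2]
opening: 0.998
```

```bash
python3 - <<'E'
from h import *
rows(tilt(-.012,np.radians(25)),[.52,-.01,.25])
print(readout.read_state()["joint_positions"],readout.read_state()["position"])
E
```

```text
turn [-0.01  0.06 -0.01] rows>= 0.007025610804385449 shift cm [ -9.86 -17.65   3.04] rows>= 4.08891655750333
[ 11.31780063   6.14318277 120.56938184 -10.44666958  29.11806305
 -69.93506669] [0.41991398 0.16771537 0.23592406]
```

```bash
python3 - <<'E'
from h import *
im=capture("wrist");m=camera_model("wrist");cv2.imwrite("pics/w_lid.png",im);np.save("pics/w_lid.npy",m["pose"])
E
```

Emit:
send_rows --moves '[[[0,0,0,-2.2,-3.85,0.65,1],[0,0,0,-2.2,-3.85,0.65,1],[0,0,0,-2.2,-3.85,0.65,1],[0,0,0,-2.2,-3.85,0.65,1],[0,0,0,-1.1,-2.2,0.4,1]]]'

```text
time_s: 3.7
position: [0.5218, -0.0106, 0.2511]
tcp_rot: [[-0.905, 0.015, 0.425], [0.013, 1.0, -0.008], [-0.425, -0.001, -0.905]]
force: [0.9, -0.1, -0.5]
opening: 0.999
```

Emit:
send_rows --moves '[[[0,0,0,0,0,0,1],[0,0,0,0,0,0,1],[0,0,0,0,0,0,1],[0,0,0,0,0,0,1],[0,0,0,0,0,0,1]]]'

```text
time_s: 4.2
position: [0.5184, -0.006, 0.2497]
tcp_rot: [[-0.907, 0.01, 0.422], [0.009, 1.0, -0.004], [-0.422, -0.0, -0.907]]
force: [0.1, -0.7, 0.7]
opening: 0.999
```

```bash
python3 - <<'E'
from h import *
im=capture("wrist");m=camera_model("wrist");cv2.imwrite("pics/w_base.png",im);np.save("pics/w_base.npy",m["pose"])
for t in("base_mid","lid_mid","case"):
    print(t,[(np.round(d["location"],3).tolist(),round(d["p"],2)) for d in spot_in("wrist",t)[:3]])
v=im.copy();
for d in regions_of("wrist","base_mid")[:1]: v[cv2.Canny(d["mask"].astype(np.uint8)*255,50,100)>0]=(0,0,255);np.save("pics/mb.npy",d["mask"])
for p in proj("wrist",rect(.672,-.008,-.012,.07),m): cv2.circle(v,tuple(p.round().astype(int)),1,(0,255,255),-1)
a=cv2.imread("pics/w_lid.png")
ml=dict(m,pose=np.load("pics/w_lid.npy"))
for p in proj("wrist",rect(.4658,.1498,.157,.014),ml): cv2.circle(a,tuple(p.round().astype(int)),1,(0,255,255),-1)
cv2.imwrite("pics/c.png",cv2.resize(np.vstack([v[60:],a[60:]]),None,fx=.92,fy=.92))
E
```

```text
base_mid [([0.626, -0.015, 0.058], 0.84)]
lid_mid [([0.46, 0.142, 0.015], 0.84)]
case [([0.668, -0.004, 0.065], 0.67)]
```

View pics/c.png

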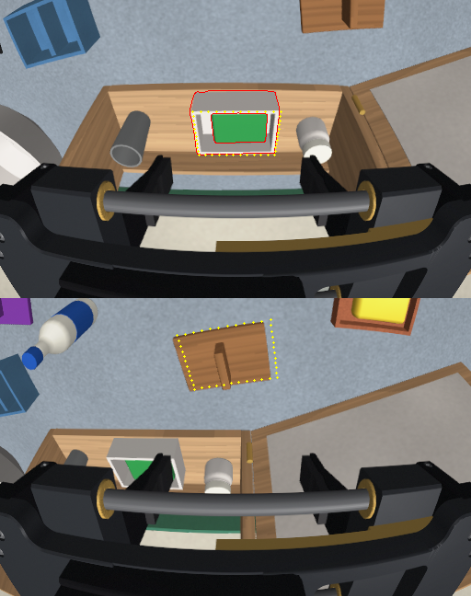

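The wrist view shows the base's rim (crop px ~190–280, 90–155) matching the projected outline within ~2 px. The lid overlay is ~5 px off because the arm was still settling in that shot. Now I'll fit the base from the wrist and aim at the tray.

```bash
python3 - <<'E'
from h import *
m=camera_model("wrist");m=dict(m,pose=np.load("pics/w_base.npy"));mk=np.load("pics/mb.npy")
def hull(mk):
    h=cv2.convexHull(np.argwhere(mk)[:,::-1].astype(np.int32).reshape(-1,1,2));o=np.zeros(mk.shape,np.uint8);cv2.fillPoly(o,[h],1);return o.astype(float)
print("wrist base",fit([("wrist",hull(mk),m)],BASE,np.array([.672,-.008,-.01])))
# white rim seg alternative: brightness vs wood saturation
im=cv2.imread("pics/w_base.png");hsv=cv2.cvtColor(im,cv2.COLOR_BGR2HSV)
k=((hsv[...,1]<60)|((hsv[...,0]>45)&(hsv[...,0]<80))).astype(np.uint8);k[:150]=0;k[232:]=0;k[:,:195]=0;k[:,318:]=0
n,l,st,c=cv2.connectedComponentsWithStats(k);i=1+st[1:,4].argmax();print(st[i])
print("wrist base col",fit([("wrist",hull(l==i),m)],BASE,np.array([.672,-.008,-.01])))
rows(tilt(.092,np.radians(25)),[.44,-.292,.2])
E
```

```text
wrist base (array([ 0.6706271 , -0.01050886,  0.00662075]), np.float64(0.0202613348665968))
[ 208  159   96   69 6197]
wrist base col (array([ 0.67073132, -0.0099522 ,  0.0037098 ]), np.float64(0.018069347936847304))
turn [-2.52 -0.04 -5.37] rows>= 0.6907466001903104 shift cm [ 11.61 -27.66   0.08] rows>= 5.999871068215915
```

Emit:
send_rows --moves '[[[-2.5,0,-5.4,0,0,0,1],[0,0,0,1.9,-4.6,0,1],[0,0,0,1.9,-4.6,0,1],[0,0,0,1.9,-4.6,0,1],[0,0,0,1.9,-4.6,0,1]]]'

```text
time_s: 4.95
position: [0.4696, -0.1962, 0.2206]
tcp_rot: [[-0.907, -0.083, 0.412], [-0.075, 0.997, 0.035], [-0.414, 0.001, -0.91]]
force: [-0.2, -1.4, -1.5]
opening: 1.003
```

Emit:
send_rows --moves '[[[0,0,0,2.0,-4.6,0,1],[0,0,0,2.0,-4.6,0,1],[0,0,0,0,0,0,1],[0,0,0,0,0,0,1],[0,0,0,0,0,0,1]]]'

```text
time_s: 5.45
position: [0.4619, -0.2769, 0.2208]
tcp_rot: [[-0.927, -0.058, 0.37], [-0.055, 0.998, 0.019], [-0.371, -0.003, -0.929]]
force: [0.7, 0.6, -0.0]
opening: 1.001
```

```bash
cat >> h.py <<'E'
def hull(mk):
    h=cv2.convexHull(np.argwhere(mk)[:,::-1].astype(np.int32).reshape(-1,1,2));o=np.zeros(mk.shape,np.uint8);cv2.fillPoly(o,[h],1);return o.astype(float)
def look(p,lo,hi,bx,x0,thing,name):
    m=camera_model("wrist");im=capture("wrist");cv2.imwrite(f"pics/{name}.png",im)
    k=colmask(im,lo,hi,proj("wrist",[p],m)[0]);a=fit([("wrist",k,m)],bx,np.array(x0));print("colour",a[0].round(4),round(a[1],3))
    r=regions_of("wrist",thing)
    for q in r[:3]:
        if np.hypot(*(np.argwhere(q["mask"]).mean(0)[::-1]-proj("wrist",[p],m)[0]))<25:
            b=fit([("wrist",hull(q["mask"]),m)],bx,np.array(x0));print("net",b[0].round(4),round(b[1],3),q["p"])
    v=im.copy()
    for z in sorted({b[2] for b in bx[1:]}):
        lx,ly=[b for b in bx if b[2]==z][-1][:2]
        for q in proj("wrist",rect(*a[0],z,lx,ly),m): cv2.circle(v,tuple(q.round().astype(int)),1,(0,255,255),-1)
    return a[0],v
E
python3 - <<'E'
from h import *
a,v=look((.4785,-.292,.03),(95,90,20),(120,255,255),TRAY,(.4785,-.292,.092),"tray_mid","w_tray")
cv2.imwrite("pics/d.png",v[:300])
rows(tilt(a[2],np.radians(25)),[a[0],a[1],.12])
E
```

```text
colour [ 0.4777 -0.2941  0.0805] 0.022
net [ 0.4773 -0.2937  0.1052] 0.014 0.77
turn [-0.68 -3.23 -1.07] rows>= 0.40413189594092247 shift cm [ 2.99 -1.86  9.75] rows>= 2.074163598628365
```

View pics/d.png

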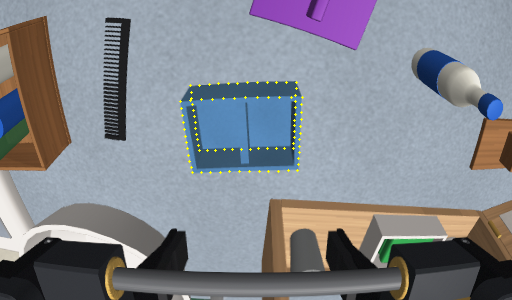

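The tray fit matches its outline (px ~185–300, 82–172); the tray is at about (0.4775, -0.294, yaw 0.092). The tilt stalled at 22° because the pose was too close in; it should reach 25° once over the tray.

Emit:
send_rows --moves '[[[0,0,0,0,0,3.0,0.2],[0,0,0,0.4,-0.9,3.4,0.2],[0,0,0,0.4,-0.9,3.4,0.2],[0,-3.2,-1.0,0,0,0,0.2],[0,0,0,0,0,0,0.2]]]'

```text
time_s: 6.05
position: [0.5152, -0.2861, 0.1467]
tcp_rot: [[-0.927, -0.045, 0.371], [-0.047, 0.999, 0.002], [-0.371, -0.015, -0.928]]
force: [-0.6, -0.4, 1.1]
opening: 0.652
```

```bash
python3 - <<'E'
from h import *
rows(tilt(.092,np.radians(25)),[.4855,-.2933,.12])
rows(tilt(.092,np.radians(25)),[.4855,-.2933,.021])
print(readout.read_state()["joint_positions"],readout.read_state()["position"])
E
```

```text
turn [-1.88 -3.23 -2.13] rows>= 0.5012135349410806 shift cm [ 3.87 -0.45  1.14] rows>= 0.8115471594279017
turn [-1.88 -3.23 -2.13] rows>= 0.5012135349410806 shift cm [ 8.05 -0.45 10.11] rows>= 2.5866784323697347
[ -49.28138293   26.52636641  106.02667963   28.49918258   36.38428736
 -163.52152296] [ 0.51521669 -0.28606128  0.14666536]
```

```bash
cat > kin.py <<'E'
from h import *
from scipy.optimize import least_squares
def fk(q,p):
    h,lat,a1,l2,e,l3,L=p;q=np.radians(q);r=lambda ax,t:R.from_rotvec(np.array(ax)*t).as_matrix()
    Rm=r([0,0,1],q[0]);t=np.array([0,0,h])+Rm@[a1,lat,0]
    Rm=Rm@r([0,1,0],q[1]);t=t+Rm@[0,0,l2]
    Rm=Rm@r([0,1,0],q[2]);t=t+Rm@[e,0,l3]
    Rm=Rm@r([0,0,1],q[3])@r([0,1,0],q[4])@r([0,0,1],q[5]);return t+Rm@[0,0,L],Rm
s=readout.read_state()
D=[([63.797,30.277,82.154,.001,67.69,-10.228],[.172,.6,.199]),([11.3178,6.14318,120.56938,-10.44667,29.11806,-69.93507],[.41991,.16772,.23592])]+([] if __name__!="__main__" else [(s["joint_positions"],s["position"])])
D+= [([-49.28138,26.52637,106.02668,28.49918,36.38429,-163.5215],[.51522,-.28606,.14667])]
P=least_squares(lambda p:np.r_[np.concatenate([fk(q,p)[0]-x for q,x in D]),.02*(p-[.3,.11,0,.35,0,.35,.3])*.05],[.3,.11,0,.35,0,.35,.3]).x
LO=np.array([-176.69,-43.24,12.49,-82,0,-163.58]);HI=np.array([176.69,126.21,139.97,262,151.66,163.58])
def ik(Rt,pt,q0,C):
    def f(q):
        t,Rm=fk(q,P);return np.r_[(t-pt)*20,R.from_matrix(Rm@C).inv().__mul__(R.from_matrix(Rt)).as_rotvec()]
    b=min((least_squares(f,np.clip(np.array(q0)+d,LO+1,HI-1),bounds=(LO,HI),x_scale=50) for d in(0,[0,0,0,20,10,20],[0,10,10,-20,10,-10])),key=lambda r:r.cost)
    return b.x.round(1),b.cost
q=D[0][0];C=fk(q,P)[1].T@np.array([[-.961,.275,-.001],[.275,.961,-.002],[0,-.002,-1]])
u,_,v=np.linalg.svd(C);C=(u@v).round(2)
if __name__=="__main__":
    print(P.round(4),[np.round((fk(q,P)[0]-x)*1000,1).tolist() for q,x in D]);print(C)
    print((fk(s["joint_positions"],P)[1]@C).round(3),np.round(s["tcp_rot"],3))
    q1=s["joint_positions"];q2=[11.3,6.1,120.6,-10.4,29.1,-70]
    for t in(0,10,15,20,22,25):
        a=np.radians(t);g=np.array([.4775,-.294])+.019*np.sin(a)*np.array([np.cos(.092),np.sin(.092)])
        for z in(.021,.14):print("tray",t,z,*ik(tilt(.092,a),np.r_[g,z],q1,C))
    for t in (15,20,25):
        a=np.radians(t)
        for z in(.025,.14):print("lid",t,z,*ik(tilt(.157,a),np.array([.466+.019*np.sin(a),.151,z]),q2,C))
        print("mid",t,*ik(tilt(0,a),np.array([.53,-.03,.021]),q2,C),"box",*ik(tilt(0,a),np.array([.671,-.01,.087]),q2,C))
E
python3 kin.py
```

```text
[ 2.746e-01  1.109e-01 -5.000e-04  5.882e-01  1.141e-01  3.921e-01
  3.285e-01] [[-0.2, 0.1, -0.0], [0.1, -0.2, 0.1], [-0.0, -0.0, -0.0], [-0.0, -0.0, -0.0]]
[[ 0. -1.  0.]
 [ 1.  0. -0.]
 [ 0.  0.  1.]]
[[-0.927 -0.045  0.371]
 [-0.047  0.999  0.002]
 [-0.371 -0.015 -0.928]] [[-0.927 -0.045  0.371]
 [-0.047  0.999  0.002]
 [-0.371 -0.015 -0.928]]
tray 0 0.021 [ -43.    40.5   99.     0.    40.5 -138.3] 4.567473299960409e-30
tray 0 0.14 [ -43.    29.8   94.8    0.    55.4 -138.3] 2.2833522337285372e-29
tray 10 0.021 [ -47.5   39.3  105.2   15.9   30.4 -156.1] 1.0483534258561345e-28
tray 10 0.14 [ -47.5   27.4  101.    11.1   46.  -150.1] 2.7750191487865055e-29
tray 15 0.021 [ -48.9   39.2  107.3   23.2   27.4 -163.6] 0.0005767855959418407
tray 15 0.14 [ -50.    26.7  104.    18.5   42.  -158.3] 6.2338064566620765e-30
tray 20 0.021 [ -48.8   39.1  107.9   24.7   25.8 -163.6] 0.006464417747095297
tray 20 0.14 [ -51.5   26.4  106.2   24.1   39.2 -163.6] 0.0005588983368646668
tray 22 0.021 [ -48.7   39.1  108.2   25.3   25.3 -163.6] 0.01062418746942419
tray 22 0.14 [ -51.5   26.3  106.7 
[... 393 characters left out ...]
128.2] 3.961053485710563e-26 box [ -11.9   36.8   93.8    5.3   34.9 -105.9] 5.132774090395996e-27
lid 20 0.025 [   3.9   37.1  123.6   68.8    1.4 -163.6] 0.00023021720242584492
lid 20 0.14 [   3.5   20.8  119.8    5.6   19.5 -100.4] 4.788665455764269e-28
mid 20 [ -19.2   38.2  119.3   55.7    7.4 -163.6] 8.154095789095893e-05 box [ -12.5   36.    98.1    9.5   26.7 -110.2] 1.6958838920283947e-27
lid 25 0.025 [   4.8   37.2  123.5   69.7    0.  -163.6] 0.0053920752708194394
lid 25 0.14 [   3.1   21.   123.7   13.6   10.7 -108.7] 1.6643286607077833e-29
mid 25 [ -18.4   38.2  119.6   56.7    5.9 -163.6] 0.004758719015480951 box [ -13.1   35.7  102.3   17.6   18.4 -118.7] 3.975173380070426e-27
```

The FK model fits to 0.2 mm. A tilted grasp is infeasible where the tray stands because of the J6 and J5 limits. So I'll first move the tray, gripped upright, to a spot in front of the cabinet and turn it toward the arm, then regrip it tilted. Next I'll find that spot.

```bash
python3 - <<'E'
from kin import *
q2=[-15,37,115,0,12,-110]
for x in(.52,.54,.555):
  for y in(-.12,-.08,-.04,0.,.04):
    o=[]
    for yaw in(-15,-8):
        best=None
        for t in(25,24,23,22,21,20,18,16):
            a=np.radians(t);w=np.radians(yaw);g=np.array([x,y])+(.019*np.sin(a)-.005)*np.array([np.cos(w),np.sin(w)])
            q,c=ik(tilt(w,a),np.r_[g,.023],q2,C)
            if c<1e-8 and q[4]>4 and abs(q[5])<158:best=(t,q.tolist());break
        o.append((yaw,best))
    print(x,y,o)
rows(tilt(.092,0),[.4775,-.294,.12])
E
```

```text
0.52 -0.12 [(-15, (20, [-27.7, 38.1, 119.3, 54.3, 5.3, -156.1])), (-8, (18, [-29.0, 37.8, 117.7, 39.8, 10.0, -149.4]))]
0.52 -0.08 [(-15, (18, [-22.3, 37.6, 118.7, 21.4, 6.2, -118.3])), (-8, (18, [-24.0, 37.6, 118.8, 38.3, 7.9, -143.3]))]
0.52 -0.04 [(-15, (18, [-17.1, 37.6, 119.2, 7.0, 5.3, -98.9])), (-8, (18, [-18.8, 37.5, 119.4, 32.0, 6.3, -132.2]))]
0.52 0.0 [(-15, (18, [-11.6, 37.6, 119.1, -11.0, 5.5, -75.9])), (-8, (18, [-13.4, 37.5, 119.5, 18.3, 5.3, -113.3]))]
0.52 0.04 [(-15, (18, [-6.1, 37.7, 118.5, -24.3, 6.7, -57.4])), (-8, (18, [-7.8, 37.6, 119.1, -0.5, 5.4, -89.3]))]
0.54 -0.12 [(-15, (21, [-26.6, 38.6, 117.2, 49.2, 5.4, -149.9])), (-8, (20, [-28.2, 38.5, 116.4, 47.4, 9.2, -156.0]))]
0.54 -0.08 [(-15, (20, [-21.5, 38.3, 117.4, 26.7, 4.9, -122.7])), (-8, (20, [-23.3, 38.3, 117.5, 47.1, 7.1, -151.2]))]
0.54 -0.04 [(-15, (18, [-16.3, 38.0, 116.3, 3.0, 7.7, -94.2])), (-8, (20, [-18.2, 38.2, 118.1, 41.2, 5.3, -140.7]))]
0.54 0.0 [(-15, (20, [-11.0, 38.3, 117.7, -18.5, 4.3, -67.8])), (-8, (18, [-12.8, 37.9, 116.6, 11.1, 7.6, -105.5]))]
0.54 0.04 [(-15, (21, [-5.5, 38.6, 117.7, -48.7, 4.5, -32.5])), (-8, (18, [-7.5, 38.0, 116.2, -1.2, 7.8, -88.3]))]
0.555 -0.12 [(-15, (22, [-25.8, 39.1, 115.9, 49.8, 5.3, -149.7])), (-8, (21, [-27.5, 38.9, 115.1, 48.5, 9.2, -156.4]))]
0.555 -0.08 [(-15, (21, [-20.8, 38.8, 116.0, 25.9, 4.8, -121.2])), (-8, (21, [-22.7, 38.8, 116.1, 48.0, 7.0, -151.5]))]
0.555 -0.04 [(-15, (20, [-15.8, 38.6, 115.6, 2.6, 5.8, -93.3])), (-8, (21, [-17.7, 38.7, 116.7, 41.7, 5.2, -140.7]))]
0.555 0.0 [(-15, (21, [-10.6, 38.8, 116.3, -21.3, 4.3, -64.6])), (-8, (20, [-12.4, 38.5, 116.0, 15.3, 5.7, -109.4]))]
0.555 0.04 [(-15, (22, [-5.2, 39.0, 116.3, -51.0, 4.7, -30.0])), (-8, (20, [-7.2, 38.6, 115.6, -2.7, 5.9, -86.6]))]
turn [-1.38 21.76 -2.5 ] rows>= 2.555035511962955 shift cm [ 3.83 -0.44  2.67] rows>= 0.9373608017652101
```

Regrip spot: (0.542, -0.06), yaw -12°, tilt 20°. I'll untilt and descend on the tray.

Emit:
send_rows --moves '[[[-0.46,7.25,-0.83,0,0,0,0.2],[-0.46,7.25,-0.83,0,0,0,0.2],[-0.46,7.25,-0.83,0,0,0,0.2],[0,0,0,3.8,-0.4,2.5,0.2],[0,0,0,0,0,0,0.2]]]'

```text
time_s: 6.55
position: [0.4734, -0.2921, 0.1207]
tcp_rot: [[-0.996, -0.091, 0.002], [-0.091, 0.996, 0.004], [-0.002, 0.004, -1.0]]
force: [-1.1, 0.0, 0.3]
opening: 0.599
```

```bash
python3 - <<'E'
from h import *
a,v=look((.4785,-.292,.03),(95,90,20),(120,255,255),TRAY,(.4775,-.294,.092),"tray_mid","w_tray2")
rows(tilt(a[2],0),[a[0],a[1],.021])
rows(tilt(.092,0),[.4775,-.294,.021])
E
```

```text
colour [ 0.4777 -0.2937  0.0962] 0.024
net [ 0.4768 -0.2939  0.1002] 0.026 0.86
turn [-0.04  0.47 -0.4 ] rows>= 0.07258005476218078 shift cm [-0.11  0.03 10.13] rows>= 2.025879653059587
turn [-0.04  0.47 -0.16] rows>= 0.05859986740403802 shift cm [-1.000e-01  1.000e-02  1.013e+01] rows>= 2.0258309290654744
```

Emit:
send_rows --moves '[[[0,0.3,-0.3,-0.1,0,2.5,0.2],[0,0,0,0,0,3.0,0.2],[0,0,0,0,0,2.5,0.2],[0,0,0,0,0,1.5,0.2],[0,0,0,0,0,0.5,0.2]]]'

```text
time_s: 7.15
position: [0.4786, -0.2947, 0.0207]
tcp_rot: [[-0.996, -0.094, 0.002], [-0.094, 0.996, 0.0], [-0.002, -0.0, -1.0]]
force: [-1.1, 1.6, -0.3]
opening: 0.597
```

Emit:
send_rows --moves '[[[0,0,0,0,0,0,-0.3],[0,0,0,0,0,0,-0.6],[0,0,0,0,0,0,-1],[0,0,0,0,0,0,-1],[0,0,0,0,0,0,-1]]]'

```text
time_s: 7.65
position: [0.4787, -0.2948, 0.021]
tcp_rot: [[-0.996, -0.095, 0.002], [-0.095, 0.996, -0.0], [-0.002, -0.0, -1.0]]
force: [0.5, 0.6, 1.0]
opening: 0.233
```

Emit:
send_rows --moves '[[[0,0,0,0,0,0,-1],[0,0,0,0,0,0,-1],[0,0,0,0,0,-0.5,-1],[0,0,0,0,0,-1.0,-1],[0,0,0,0,0,-1.5,-1]]]'

```text
time_s: 8.15
position: [0.4774, -0.2941, 0.0498]
tcp_rot: [[-0.996, -0.095, -0.001], [-0.095, 0.995, 0.002], [0.001, 0.002, -1.0]]
force: [0.5, 0.5, -5.8]
opening: 0.107
```

```bash
python3 - <<'E'
from h import *
s=readout.read_state();print(s["force"],s["moment"],s["opening"]*87)
rows(tilt(np.radians(-12),0),[.542,-.06,.06])
E
```

```text
[ 0.51272658  0.45493727 -5.83898982] [-0.03974886 -0.00640115 -0.02953605] 9.333816540443445
turn [ 0.13 -0.05 17.44] rows>= 2.0299431826006513 shift cm [-1.45 24.24 -1.02] rows>= 4.8608001183098555
```

Emit:
send_rows --moves '[[[0,0,5.8,0,0,-1.0,-1],[0,0,5.8,0,0,0,-1],[0,0,5.8,0,0,0,-1],[0,0,0,-0.2,3.4,0,-1],[0,0,0,-0.2,3.6,0,-1]]]'

```text
time_s: 8.65
position: [0.4969, -0.2278, 0.0607]
tcp_rot: [[-0.978, 0.21, 0.002], [0.21, 0.978, -0.0], [-0.002, 0.0, -1.0]]
force: [0.4, 0.4, -4.9]
opening: 0.111
```

Emit:
send_rows --moves '[[[0,0,0,-0.2,4.0,0,-1],[0,0,0,-0.2,4.0,0,-1],[0,0,0,-0.2,4.0,0,-1],[0,0,0,-0.2,3.2,0,-1],[0,0,0,-0.1,2.0,0,-1]]]'

```text
time_s: 9.15
position: [0.5412, -0.0581, 0.0607]
tcp_rot: [[-0.979, 0.205, 0.001], [0.205, 0.979, 0.001], [-0.001, 0.001, -1.0]]
force: [-1.1, -0.5, -4.7]
opening: 0.11
```

Emit:
send_rows --moves '[[[0,0,0,0,0,0,-1],[0,0,0,0,0,1.5,-1],[0,0,0,0,0,1.0,-1],[0,0,0,0,0,0.5,-1],[0,0,0,0,0,0,-1]]]'

```text
time_s: 9.65
position: [0.5404, -0.061, 0.0297]
tcp_rot: [[-0.978, 0.208, -0.001], [0.208, 0.978, 0.001], [0.001, 0.001, -1.0]]
force: [0.1, 0.4, -5.1]
opening: 0.106
```

```bash
python3 - <<'E'
from h import *
s=readout.read_state();print(s["position"],s["force"],s["opening"]*87)
rows(tilt(np.radians(-12),0),[.542,-.06,.0207])
E
```

```text
[ 0.54038172 -0.06098159  0.02967151] [ 0.11642206  0.41707107 -5.07075166] 9.241617615627533
turn [ 0.06 -0.05 -0.02] rows>= 0.009078491567594226 shift cm [-0.14  0.13  0.9 ] rows>= 0.18337978908070768
```

Lowering in small steps to counter contact, then releasing.

Emit:
send_rows --moves '[[[0,0,0,0,0,0.4,-1],[0,0,0,0,0,0.25,-1],[0,0,0,0,0,0.1,-1],[0,0,0,0,0,0.1,-1],[0,0,0,0,0,0.05,-1]]]'

```text
time_s: 10.15
position: [0.5413, -0.0605, 0.0216]
tcp_rot: [[-0.978, 0.207, 0.002], [0.207, 0.978, 0.001], [-0.002, 0.001, -1.0]]
force: [1.0, -0.0, -4.9]
opening: 0.111
```

Emit:
send_rows --moves '[[[0,0,0,0,0,0.05,-1],[0,0,0,0,0,0,-1],[0,0,0,0,0,0,0],[0,0,0,0,0,0,0.2],[0,0,0,0,0,0,0.2]]]'

```text
time_s: 10.65
position: [0.542, -0.0608, 0.0217]
tcp_rot: [[-0.978, 0.207, 0.003], [0.207, 0.978, 0.0], [-0.003, 0.001, -1.0]]
force: [-0.8, -0.0, -0.2]
opening: 0.295
```

Emit:
send_rows --moves '[[[0,0,0,0,0,-2,0.2],[0,0,0,0,0,-3,0.2],[0,0,0,0,0,-3,0.2],[0,0,0,0,0,-2,0.2],[0,0,0,0,0,0,0.2]]]'

```text
time_s: 11.15
position: [0.5436, -0.0613, 0.1243]
tcp_rot: [[-0.978, 0.207, 0.009], [0.207, 0.978, -0.002], [-0.009, 0.0, -1.0]]
force: [-0.1, -0.1, -0.2]
opening: 0.596
```

```bash
python3 - <<'E'
from h import *
a,v=look((.541,-.06,.03),(95,90,20),(120,255,255),TRAY,(.541,-.061,-.209),"tray_mid","w_tray3")
cv2.imwrite("pics/e.png",v[:320])
w=a[2];t=np.radians(20)
rows(tilt(w,t),np.r_[a[:2]+(.019*np.sin(t)-.006)*np.array([np.cos(w),np.sin(w)]),.11])
rows(tilt(w,t),np.r_[a[:2]+(.019*np.sin(t)-.006)*np.array([np.cos(w),np.sin(w)]),.022])
E
```

```text
colour [ 0.5407 -0.0615 -0.2076] 0.024
net [ 0.5407 -0.0615 -0.2102] 0.017 0.55
turn [  0.03 -19.86  -0.08] rows>= 2.311660176992907 shift cm [ 0.37 -0.1   1.07] rows>= 0.2278525440038328
turn [  0.03 -19.86  -0.08] rows>= 2.311660176992907 shift cm [ 3.38 -0.1   9.34] rows>= 1.9870886663141882
```

View pics/e.png

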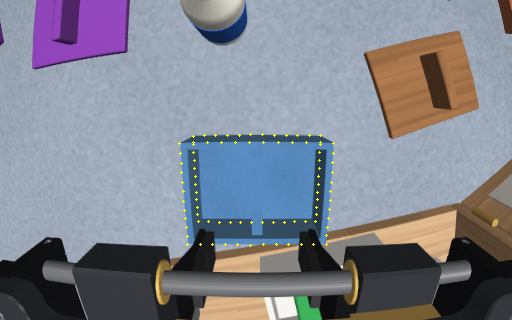

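The tray stands at (0.541, -0.0615, yaw -0.208), with both fits in agreement. I'll tilt 20° and regrip.

Emit:
send_rows --moves '[[[0,-6.6,0,0,0,0,0.2],[0,-6.6,0,0,0,0,0.2],[0,-6.6,0,0,0,0,0.2],[0,0,0,0.4,-0.1,1.0,0.2],[0,0,0,0,0,0,0.2]]]'

```text
time_s: 11.75
position: [0.5375, -0.0606, 0.1077]
tcp_rot: [[-0.922, 0.208, 0.327], [0.197, 0.978, -0.068], [-0.334, 0.002, -0.943]]
force: [0.3, 0.3, 0.5]
opening: 0.597
```

```bash
python3 - <<'E'
from h import *
a=np.array([.5407,-.0615,-.2085]);w=a[2];t=np.radians(20)
rows(tilt(w,t),np.r_[a[:2]+(.019*np.sin(t)-.006)*np.array([np.cos(w),np.sin(w)]),.022]);print(readout.read_state()["joint_positions"])
E
```

```text
turn [ 0.08 -0.5  -0.08] rows>= 0.05968157575264283 shift cm [ 2.57 -0.02  8.18] rows>= 1.715814758209597
[ -19.99035697   27.22491191  115.19816365    8.74753239   18.46490961
 -105.80953247]
```

Emit:
send_rows --moves '[[[0,-0.4,0,0.7,0,2.3,0.2],[0,0,0,0.7,0,2.2,0.2],[0,0,0,0.6,0,1.8,0.2],[0,0,0,0.4,0,1.2,0.2],[0,0,0,0.1,0,0.4,0.2]]]'

```text
time_s: 12.25
position: [0.5443, -0.0622, 0.0253]
tcp_rot: [[-0.918, 0.208, 0.337], [0.195, 0.978, -0.07], [-0.344, 0.002, -0.939]]
force: [-0.2, -0.0, -0.0]
opening: 0.598
```

Emit:
send_rows --moves '[[[0,0,0,0,0,0,0.2],[0,0,0,0,0,0,-0.3],[0,0,0,0,0,0,-0.6],[0,0,0,0,0,0,-1],[0,0,0,0,0,0,-1]]]'

```text
time_s: 12.75
position: [0.5445, -0.0622, 0.028]
tcp_rot: [[-0.917, 0.207, 0.34], [0.195, 0.978, -0.071], [-0.347, 0.001, -0.938]]
force: [0.6, 0.3, -0.3]
opening: 0.317
```

Emit:
send_rows --moves '[[[0,0,0,0,0,0,-1],[0,0,0,0,0,0,-1],[0,0,0,0,0,0,-1],[0,0,0,0,0,0,-1],[0,0,0,0,0,0,-1]]]'

```text
time_s: 13.25
position: [0.5442, -0.062, 0.0277]
tcp_rot: [[-0.918, 0.207, 0.339], [0.195, 0.978, -0.071], [-0.347, 0.001, -0.938]]
force: [-0.1, 1.6, 1.7]
opening: 0.102
```

```bash
python3 - <<'E'
from h import *
s=readout.read_state();print(s["position"],s["force"],s["moment"],s["opening"]*87,s["joint_positions"])
Rc=np.array(s["tcp_rot"]);print(Rc.round(3))
rows(Rc,[s["position"][0],s["position"][1],.12])
E
```

```text
[ 0.544241   -0.0619882   0.02766696] [-0.14696598  1.60352702  1.68774147] [0.31348446 0.00354847 0.10637312] 8.836067663643686 [ -19.9146858    37.76785804  117.52584539   31.42787175    5.39840903
 -128.7696921 ]
[[-0.918  0.207  0.339]
 [ 0.195  0.978 -0.071]
 [-0.347  0.001 -0.938]]
turn [0. 0. 0.] rows>= 0.0 shift cm [-3.2   0.01 -8.66] rows>= 1.8466607168183944
```

Gripped, though at z 0.0277 rather than the 0.022 I commanded, which is acceptable. Lifting gently.

Emit:
send_rows --moves '[[[0,0,0,-0.2,0,-0.5,-1],[0,0,0,-0.5,0,-1.4,-1],[0,0,0,-0.8,0,-2.2,-1],[0,0,0,-1.0,0,-2.7,-1],[0,0,0,-0.7,0,-1.9,-1]]]'

```text
time_s: 13.75
position: [0.5427, -0.062, 0.1203]
tcp_rot: [[-0.919, 0.207, 0.336], [0.195, 0.978, -0.07], [-0.344, 0.001, -0.939]]
force: [1.1, -0.4, -5.6]
opening: 0.102
```

Emit:
send_rows --moves '[[[0,0,0,0,0,0,-1],[0,0,0,0,0,0,-1],[0,0,0,0,0,0,-1],[0,0,0,0,0,0,-1],[0,0,0,0,0,0,-1]]]'

```text
time_s: 14.25
position: [0.5433, -0.062, 0.1189]
tcp_rot: [[-0.918, 0.207, 0.337], [0.195, 0.978, -0.07], [-0.344, 0.001, -0.939]]
force: [0.9, -0.0, -5.2]
opening: 0.101
```

```bash
cat >> h.py <<'E'
def heldfit(cams,lo,hi,bx,T0,relz,thr=None):
    """fit object pose (x along tool-plane, z, pitch) fully 6dof-lite: params dx,dy,dz,yaw,pitch,roll about guess T0"""
    obs=[]
    for c in cams:
        m=camera_model(c);im=capture(c);cv2.imwrite(f"pics/held_{c}.png",im)
        obs.append((c,colmask(im,lo,hi,proj(c,[T0[:3,3]],m)[0]),m))
    L=np.vstack([rect(0,0,0,z+relz,lx,ly) for lx,ly,z in bx])
    def W(v):return L@(T0[:3,:3]@R.from_euler("zyx",v[3:]*.1).as_matrix()).T+T0[:3,3]+np.asarray(v[:3])*.01
    def f(v):return sum(np.abs(hullmask(c,W(v),m)-k).sum()/k.sum() for c,k,m in obs)+1e-4*np.sum(np.square(v))
    s=np.vstack([np.zeros(6),np.diag([.6,.6,.6,.6,.6,.6])])
    r=minimize(f,np.zeros(6),method="Nelder-Mead",options=dict(initial_simplex=s,xatol=.003,fatol=1e-5,maxiter=900))
    print("held d(mm)",(r.x[:3]*10).round(1),"zyx deg",np.degrees(r.x[3:]*.1).round(2),round(r.fun,3));return r.x
E
python3 - <<'E'
from h import *
s=readout.read_state();Rc=np.array(s["tcp_rot"]);p=np.array(s["position"]);print(p,s["force"],s["moment"],s["opening"]*87,Rc.round(3).tolist())
# tray frame at grip: foot-underside centre relative to tool
Rg=np.array([[-.918,.207,.339],[.195,.978,-.071],[-.347,.001,-.938]]);pg=np.array([.5442,-.062,.0277])
To=np.eye(4);To[:2,3]=[.5407,-.0615];To[:3,:3]=R.from_euler("z",-.2085).as_matrix()
Tg=np.eye(4);Tg[:3,:3]=Rg;Tg[:3,3]=pg
rel=np.linalg.inv(Tg)@To;np.save("rel_tray.npy",rel)
Tc=np.eye(4);Tc[:3,:3]=Rc;Tc[:3,3]=p;T0=Tc@rel;print("tray pred",T0.round(3).tolist())
heldfit(["wrist"],(95,90,20),(120,255,255),TRAY,T0,0)
heldfit(["wrist","scene","top"],(95,90,20),(120,255,255),TRAY,T0,0)
cv2.imwrite("pics/f.png",np.vstack([cv2.imread("pics/held_wrist.png")[:300],cv2.imread("pics/held_scene.png")[60:360]]))
E
```

```text
[ 0.54327885 -0.06200356  0.11887126] [ 0.88707188 -0.02940006 -5.19082461] [ 0.10811205  0.57801209 -0.0085283 ] 8.821003648439625 [[-0.918, 0.207, 0.337], [0.195, 0.978, -0.07], [-0.344, 0.001, -0.939]]
tray pred [[0.978, 0.207, 0.002, 0.54], [-0.207, 0.979, -0.001, -0.061], [-0.003, 0.0, 1.0, 0.091], [0.0, 0.0, 0.0, 1.0]]
held d(mm) [-16.6  -0.8  -9.3] zyx deg [-3.89 29.32 -4.04] 0.078
held d(mm) [ 3.6  3.2 -9.5] zyx deg [0.13 0.61 0.68] 0.902
```

View pics/f.png

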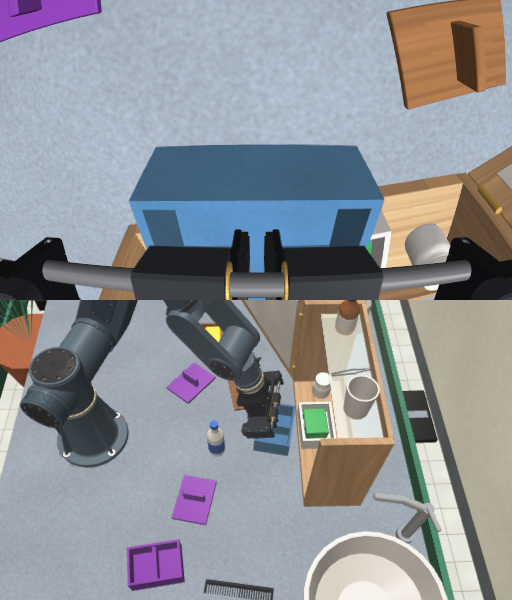

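The wrist view shows the tray's front face: lower corners ≈(156,147),(356,145), rim corners ≈(133,200),(382,200). I'll compare those with the prediction for the held tray.

```bash
python3 - <<'E'
from h import *
s=readout.read_state();Tc=np.eye(4);Tc[:3,:3]=s["tcp_rot"];Tc[:3,3]=s["position"];T=Tc@np.load("rel_tray.npy")
L=np.array([[-.048,y,z] for z in(.004,.059) for y in(.066,-.066)])
m=camera_model("wrist")
print("pred",proj("wrist",L@T[:3,:3].T+T[:3,3],m).round(1).tolist())
im=cv2.imread("pics/held_wrist.png")
g=cv2.cvtColor(im,cv2.COLOR_BGR2GRAY)
obs=[]
for col in(200,256,310):
    d=np.diff(cv2.GaussianBlur(g,(9,1),0)[120:230,col].astype(float));o=np.abs(d).argsort()[::-1][:4]+120.5;print(col,sorted(o))
    
for row in(160,190,):
    d=np.diff(cv2.GaussianBlur(g,(1,5),0)[row,110:400].astype(float));o=np.abs(d).argsort()[::-1][:5]+110.5;print(row,sorted(o))
# fit dx (tool-plane), pitch with hand-picked corners
from scipy.optimize import least_squares
C=np.array([[156,147],[356,145],[133,200],[382,200]],float)
from itertools import permutations
P0=proj("wrist",L@T[:3,:3].T+T[:3,3],m);C=C[[np.argmin(np.hypot(*(C-p).T)) for p in P0]]
def W(v):
    Rm=T[:3,:3]@R.from_euler("zyx",[v[3],v[4],v[5]]).as_matrix();return L@Rm.T+T[:3,3]+v[:3]
r=least_squares(lambda v:np.r_[(proj("wrist",W(v),m)-C).ravel(),v[:3]*300,v[3:]*30],np.zeros(6));print((r.x[:3]*1000).round(1),np.degrees(r.x[3:]).round(2),r.fun[:8].round(1))
E
```

```text
pred [[356.8, 147.6], [157.2, 147.7], [384.9, 199.3], [129.3, 199.4]]
200 [np.float64(144.5), np.float64(145.5), np.float64(199.5), np.float64(200.5)]
256 [np.float64(143.5), np.float64(144.5), np.float64(199.5), np.float64(200.5)]
310 [np.float64(143.5), np.float64(144.5), np.float64(199.5), np.float64(200.5)]
160 [np.float64(147.5), np.float64(148.5), np.float64(149.5), np.float64(363.5), np.float64(364.5)]
190 [np.float64(132.5), np.float64(133.5), np.float64(134.5), np.float64(379.5), np.float64(380.5)]
[-0.2 -0.4 -4. ] [-0.16  2.21 -0.62] [-0.8  0.8  1.4 -0.5  0.6 -0.7 -1.2  0.6]
```

The edge lines extrapolate to the predicted corners within ~1–2 px, so the tray hangs level and as predicted. Computing the approach over the box.

```bash
cat >> h.py <<'E'
def to(rel,x,y,a,z):
    T=np.eye(4);T[:3,:3]=R.from_euler("z",a).as_matrix();T[:3,3]=[x,y,z];G=T@np.linalg.inv(rel);rows(G[:3,:3],G[:3,3]);return G
def held(rel):
    s=readout.read_state();Tc=np.eye(4);Tc[:3,:3]=s["tcp_rot"];Tc[:3,3]=s["position"];T=Tc@rel
    print("t",s["time_s"],"obj",(T[:3,3]*1000).round(1),"zyx",R.from_matrix(T[:3,:3]).as_euler("zyx",degrees=True).round(2),"F",np.round(s["force"],1),"open",round(s["opening"]*87,1))
E
python3 - <<'E'
from h import *
from kin import ik,C
rel=np.load("rel_tray.npy");held(rel)
G=to(rel,.671,-.010,0,.087);s=readout.read_state()
for z in(0,-.021):print(ik(G[:3,:3],G[:3,3]+[0,0,z],s["joint_positions"],C))
E
```

```text
t 14.45 obj [540.4 -61.7  92.1] zyx [-1.196e+01  4.000e-02  1.000e-02] F [-0.5 -0.5 -4.9] open 9.0
turn [ -4.14  -0.03 -11.22] rows>= 1.391834865139031 shift cm [-12.07   5.24   5.01] rows>= 2.816950613475682
(array([ -12.4,   33.7,   96.8,    8.7,   30. , -109.2]), np.float64(2.6290153830049174e-28))
(array([ -12.4,   35.6,   97.6,    9.4,   27.4, -110. ]), np.float64(5.5984398481425954e-27))
```

Emit:
send_rows --moves '[[[-2.07,0,-5.6,0,0,0,-1],[-2.07,0,-5.6,0,0,0,-1],[0,0,0,0,1.7,0,-1],[0,0,0,-0.5,2.0,0.2,-1],[0,0,0,-1.5,1.2,0.6,-1]]]'

```text
time_s: 14.95
position: [0.5633, -0.0119, 0.1187]
tcp_rot: [[-0.94, 0.009, 0.342], [0.009, 1.0, -0.001], [-0.342, 0.003, -0.94]]
force: [-1.0, -0.1, -5.3]
opening: 0.103
```

Emit:
send_rows --moves '[[[0,0,0,-2.0,0.3,0.8,-1],[0,0,0,-2.5,0,1.0,-1],[0,0,0,-2.5,0,1.0,-1],[0,0,0,-1.8,0,0.8,-1],[0,0,0,-0.6,0,0.3,-1]]]'

```text
time_s: 15.45
position: [0.6704, -0.0117, 0.1159]
tcp_rot: [[-0.937, 0.009, 0.349], [0.008, 1.0, -0.003], [-0.349, 0.0, -0.937]]
force: [0.7, 0.4, -4.4]
opening: 0.099
```

Emit:
send_rows --moves '[[[0,0,0,0,0,0,-1],[0,0,0,0,0,0,-1],[0,0,0,0,0,0,-1],[0,0,0,0,0,0,-1],[0,0,0,0,0,0,-1]]]'

```text
time_s: 15.95
position: [0.6671, -0.0114, 0.1157]
tcp_rot: [[-0.938, 0.009, 0.346], [0.009, 1.0, -0.002], [-0.346, 0.001, -0.938]]
force: [-0.2, -0.2, -4.5]
opening: 0.102
```

```bash
python3 - <<'E'
from h import *
rel=np.load("rel_tray.npy");held(rel)
to(rel,.671,-.010,0,.087)
for c in("wrist","scene"): cv2.imwrite(f"pics/pl_{c}.png",capture(c))
w=cv2.imread("pics/pl_wrist.png");s=cv2.imread("pics/pl_scene.png")[100:240,240:400]
cv2.imwrite("pics/g.png",np.vstack([w[:300],cv2.resize(s,(512,300))[:,:512]]) )
E
```

```text
t 15.95 obj [663.6 -11.6  88. ] zyx [-0.51  0.03  0.  ] F [-0.2 -0.2 -4.5] open 8.9
turn [-0.17 -0.03 -0.48] rows>= 0.05910895094633078 shift cm [-0.66  0.16  0.35] rows>= 0.15292672634042742
```

View pics/g.png

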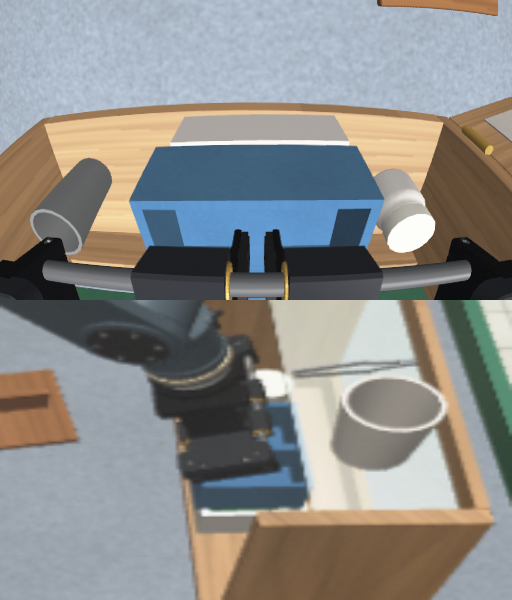

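The wrist view shows the base's front face (bottom edge row ~116, cols ~181–334) just past the tray's front. I'll measure the base's pose relative to the tray from those edges.

```bash
python3 - <<'E'
from h import *
im=cv2.imread("pics/pl_wrist.png");hsv=cv2.cvtColor(im,cv2.COLOR_BGR2HSV);m=camera_model("wrist")
k=(hsv[...,1]<45).astype(np.uint8);k[:108]=0;k[150:]=0;k[:,:150]=0;k[:,370:]=0
n,l,st,c=cv2.connectedComponentsWithStats(k);i=1+st[1:,4].argmax();K=l==i;print(st[i])
pts=[];
for r in(122,128,134):
    x=np.where(K[r])[0];pts+= [("L",x[0]-.5+.5,r),("R",x[-1]+.5,r)]
for cc in range(195,326,13):
    y=np.where(K[:,cc])[0];pts.append(("B",cc,y[0]))
t=np.linspace(0,1,200)
def edges(x,y,a):
    c,s=np.cos(a),np.sin(a);f=lambda P:proj("wrist",np.c_[P[:,:2]@np.array([[c,s],[-s,c]])+[x,y],P[:,2]],m)
    return dict(B=f(np.c_[0*t-.048,.132*t-.066,0*t+.02]),L=f(np.c_[0*t-.048,0*t-.066,.02+.05*t]),R=f(np.c_[0*t-.048,0*t+.066,.02+.05*t]))
def f(v):
    E=edges(*v);o=[]
    for e,x,y in pts:
        E_=E[e]
        if e=="B": o.append(np.interp(x,*E_[E_[:,0].argsort()].T)-y)
        else: q=E_[E_[:,1].argsort()];o.append(np.interp(y,q[:,1],q[:,0])-x)
    return np.array(o)
r=least_squares(f,[.671,-.01,0]) if 0 else __import__("scipy.optimize",fromlist=["x"]).least_squares(f,[.671,-.01,0.],x_scale=[.01,.01,.05])
print("base",r.x.round(4),r.fun.round(1))
E
```

```text
[ 165  115  185   32 4956]
base [ 0.672  -0.0093  0.0057] [-0.5  0.3  0.2 -0.2  0.1  0.2 -0.1  0.3 -0.2  0.4  0.1 -0.1 -0.2 -0.2
 -0.1  0.1  0.4]
```

Base refined to (0.672, -0.0093, yaw 0.006), with residuals under 0.5 px. Correcting.

```bash
python3 - <<'E'
from h import *
to(np.load("rel_tray.npy"),.6718,-.0094,.005,.078)
E
```

```text
turn [-0.27 -0.01 -0.74] rows>= 0.09180045587047894 shift cm [-0.39  0.22  1.22] rows>= 0.25922356734667235
```

Emit:
send_rows --moves '[[[-0.25,0,-0.75,-0.4,0.2,0.2,-1],[0,0,0,0,0,0.5,-1],[0,0,0,0,0,0.5,-1],[0,0,0,0,0,0,-1],[0,0,0,0,0,0,-1]]]'

```text
time_s: 16.55
position: [0.6753, -0.0093, 0.1051]
tcp_rot: [[-0.938, -0.005, 0.345], [-0.004, 1.0, 0.002], [-0.345, 0.001, -0.938]]
force: [0.2, 0.1, -5.2]
opening: 0.099
```

```bash
python3 - <<'E'
from h import *
r=np.load("rel_tray.npy");held(r);to(r,.6718,-.0094,.005,.072);to(r,.6718,-.0094,.005,.066)
E
```

```text
t 16.55 obj [671.7  -9.5  77.4] zyx [ 0.3   0.08 -0.01] F [ 0.2  0.1 -5.2] open 8.6
turn [-0.01 -0.08  0.01] rows>= 0.009106938388936196 shift cm [0.19 0.01 0.51] rows>= 0.1085575429485313
turn [-0.01 -0.08  0.01] rows>= 0.009106938388936196 shift cm [0.39 0.01 1.07] rows>= 0.22855919710744593
```

Emit:
send_rows --moves '[[[0,0,0,0.07,0,0.19,-1],[0,0,0,0.07,0,0.19,-1],[0,0,0,0.07,0,0.19,-1],[0,0,0,0.04,0,0.1,-1],[0,0,0,0.03,0,0.09,-1]]]'

```text
time_s: 17.05
position: [0.6755, -0.0094, 0.0975]
tcp_rot: [[-0.938, -0.005, 0.346], [-0.004, 1.0, 0.002], [-0.346, 0.001, -0.938]]
force: [0.2, -0.8, -4.9]
opening: 0.102
```

Emit:
send_rows --moves '[[[0,0,0,0.03,0,0.07,-1],[0,0,0,0.03,0,0.07,-1],[0,0,0,0.02,0,0.06,-1],[0,0,0,0,0,0,-1],[0,0,0,0,0,0,-1]]]'

```text
time_s: 17.55
position: [0.6756, -0.0094, 0.0955]
tcp_rot: [[-0.938, -0.005, 0.346], [-0.004, 1.0, 0.002], [-0.346, 0.001, -0.938]]
force: [-0.4, 0.8, -5.2]
opening: 0.103
```

```bash
python3 - <<'E'
from h import *
r=np.load("rel_tray.npy");held(r);to(r,.6718,-.0094,.005,.066)
E
```

```text
t 17.55 obj [672.1  -9.6  67.8] zyx [ 0.29  0.01 -0.03] F [-0.4  0.8 -5.2] open 9.0
turn [-0.02 -0.01  0.02] rows>= 0.0032847638960193646 shift cm [0.09 0.02 0.16] rows>= 0.03682077498014309
```

The foot is inside the mouth with no contact. Lowering the last 2 mm.

Emit:
send_rows --moves '[[[0,0,0,0.03,0,0.06,-1],[0,0,0,0.03,0,0.06,-1],[0,0,0,0.02,0,0.05,-1],[0,0,0,0,0,0,-1],[0,0,0,0,0,0,-1]]]'

```text
time_s: 18.05
position: [0.6753, -0.0093, 0.0938]
tcp_rot: [[-0.938, -0.005, 0.346], [-0.004, 1.0, 0.002], [-0.346, 0.001, -0.938]]
force: [-1.9, 0.1, -1.5]
opening: 0.103
```

```bash
python3 - <<'E'
from h import *
r=np.load("rel_tray.npy");held(r);to(r,.6718,-.0094,.005,.066)
E
```

```text
t 18.05 obj [671.8  -9.6  66.1] zyx [ 0.3   0.01 -0.03] F [-1.9  0.1 -1.5] open 9.0
turn [-0.02 -0.01  0.02] rows>= 0.0037302193876451867 shift cm [0.   0.02 0.01] rows>= 0.004143275952622851
```

Home at 66.1 mm (66.0 expected), and the load is now on the box. Releasing and backing out along the tool axis.

Emit:
send_rows --moves '[[[0,0,0,0,0,0,-0.6],[0,0,0,0,0,0,-0.2],[0,0,0,0,0,0,0.1],[0,0,0,0,0,0,0.1],[0,0,0,0,0,0,0.1]]]'

```text
time_s: 18.55
position: [0.6759, -0.0095, 0.094]
tcp_rot: [[-0.938, -0.005, 0.347], [-0.004, 1.0, 0.002], [-0.347, 0.0, -0.938]]
force: [0.2, -0.0, -0.8]
opening: 0.469
```

Emit:
send_rows --moves '[[[0,0,0,0,0,-0.7,0.1],[0,0,0,0,0,-1.5,0.1],[0,0,0,0,0,-2.5,0.1],[0,0,0,1.0,0,-3.0,0.1],[0,0,0,3.0,0,-2.0,0.1]]]'

```text
time_s: 19.05
position: [0.6077, -0.0108, 0.1754]
tcp_rot: [[-0.935, -0.005, 0.356], [-0.005, 1.0, -0.0], [-0.356, -0.002, -0.935]]
force: [0.3, -0.5, 0.0]
opening: 0.55
```

Emit:
send_rows --moves '[[[0,0,0,4.5,0,-1.0,0.1],[0,0,0,4.5,0,-1.0,0.1],[0,0,0,1.0,0,0,0.1],[0,0,0,0,0,0,0.1],[0,0,0,0,0,0,0.1]]]'

```text
time_s: 19.55
position: [0.5059, -0.0111, 0.1564]
tcp_rot: [[-0.937, -0.004, 0.35], [-0.004, 1.0, 0.001], [-0.35, -0.001, -0.937]]
force: [0.4, -0.5, 0.7]
opening: 0.549
```

```bash
python3 - <<'E'
from h import *
TR=[(a,b,z+.066) for a,b,z in TRAY[1:]]
a,v=look((.671,-.01,.1),(95,90,20),(120,255,255),TR,(.671,-.01,.005),"tray_mid","w_pl")
m=camera_model("wrist")
for q in proj("wrist",rect(.672,-.0093,.0057,.07),m): cv2.circle(v,tuple(q.round().astype(int)),1,(0,0,255),-1)
cv2.imwrite("pics/i.png",v[:300])
rows(tilt(.157,0),[.466,.151,.14])
for c in("scene",):
    im=capture(c);mm=camera_model(c);k=colmask(im,(95,90,20),(120,255,255),proj(c,[(.671,-.01,.1)],mm)[0]);print("scene tray",fit([(c,k,mm)],TR,np.array([.671,-.01,0])))
E
```

```text
colour [ 0.7592 -0.0195 -0.1678] 1.491
net [ 0.6708 -0.0095 -0.0261] 0.348 0.59
turn [-1.61 20.45 -8.61] rows>= 2.589589459563902 shift cm [ 1.45 16.64  1.6 ] rows>= 3.3549769637777542
scene tray (array([ 0.67076611,  0.0121413 , -0.20245398]), np.float64(0.4402245414294749))
```

View pics/i.png

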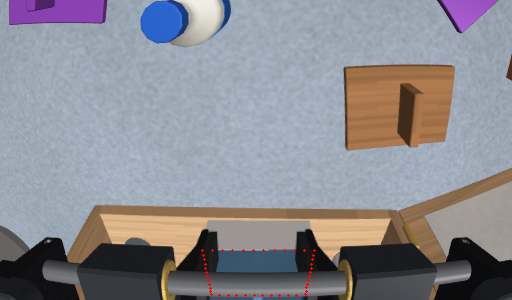

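Tray and base fronts look aligned, though the fingers hide part of the view. Now the lid, handled the same way: upright pick, set down in front of the cabinet, tilted regrip.

```bash
python3 - <<'E'
from h import *
a,v=look((.466,.15,.014),(4,90,60),(20,255,255),LID,(.466,.15,.157),"lid_mid","w_lid2")
E
```

```text
colour [0.465  0.1481 0.1767] 0.06
net [0.4649 0.1476 0.1528] 0.043 0.79
```

Emit:
send_rows --moves '[[[-0.54,6.8,-2.9,0,0,0,0.1],[-0.54,6.8,-2.9,0,0,0,0.1],[-0.54,6.8,-2.9,0,0,0,0.1],[0,0,0,0.3,4,0,0.1],[0,0,0,0.4,4.3,0,0.1]]]'

```text
time_s: 20.3
position: [0.4862, 0.0707, 0.1548]
tcp_rot: [[-0.988, -0.155, -0.001], [-0.155, 0.988, 0.001], [0.001, 0.001, -1.0]]
force: [-0.4, 1.2, 0.0]
opening: 0.55
```

Emit:
send_rows --moves '[[[0,0,0,0.4,4.2,0,0.1],[0,0,0,0.4,4.1,0,0.1],[0,0,0,0,0,0,0.1],[0,0,0,0,0,0,0.1],[0,0,0,0,0,0,0.1]]]'

```text
time_s: 20.8
position: [0.4634, 0.1507, 0.1552]
tcp_rot: [[-0.988, -0.158, -0.002], [-0.158, 0.988, 0.001], [0.002, 0.001, -1.0]]
force: [-0.2, -0.0, 0.2]
opening: 0.548
```

```bash
python3 - <<'E'
from h import *
a,v=look((.466,.15,.014),(4,90,60),(20,255,255),LID,(.466,.15,.157),"lid_mid","w_lid3")
rows(tilt(a[2],0),[a[0],a[1],.025]);print(readout.read_state()["position"])
cv2.imwrite("pics/j.png",v[:300])
im=capture("scene");cv2.imwrite("pics/sc2.png",im[100:240,240:400]);
cv2.imwrite("pics/j.png",np.vstack([v[:300],cv2.resize(im[110:230,260:400],(350,300),interpolation=cv2.INTER_CUBIC) @ np.eye(3) if 0 else cv2.copyMakeBorder(cv2.resize(im[110:230,260:400],(350,300),interpolation=cv2.INTER_CUBIC),0,0,0,162,0)]))
E
```

```text
colour [0.465  0.1468 0.1597] 0.051
net [0.4649 0.1475 0.1597] 0.044 0.74
turn [ 0.09 -0.15 -0.18] rows>= 0.028870245211918787 shift cm [-0.12 -0.36 13.02] rows>= 2.6042292544881462
[0.46327282 0.15019249 0.15515624]
```

View pics/j.png

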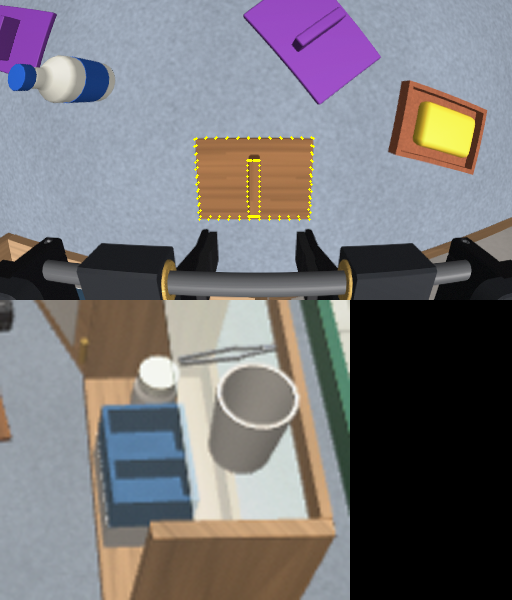

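The tray sits squarely on the box and the lid fit is on the outline: (0.465, 0.147, yaw 0.160). I've now viewed 9 pictures. Picking the lid.

Emit:
send_rows --moves '[[[0,0,0,-0.1,-0.3,3.0,0.1],[0,0,0,0,0,4.0,0.1],[0,0,0,0,0,3.5,0.1],[0,0,0,0,0,1.8,0.1],[0,0,0,0,0,0.7,0.1]]]'

```text
time_s: 21.45
position: [0.4628, 0.1476, 0.0233]
tcp_rot: [[-0.988, -0.156, -0.007], [-0.156, 0.988, 0.001], [0.006, 0.002, -1.0]]
force: [0.4, 1.1, -0.3]
opening: 0.554
```

Emit:
send_rows --moves '[[[0,0,0,0,0,0,-0.3],[0,0,0,0,0,0,-0.6],[0,0,0,0,0,0,-1],[0,0,0,0,0,0,-1],[0,0,0,0,0,0,-1]]]'

```text
time_s: 21.95
position: [0.4641, 0.1488, 0.026]
tcp_rot: [[-0.987, -0.158, -0.001], [-0.158, 0.987, 0.002], [0.001, 0.002, -1.0]]
force: [-1.0, -0.0, -0.3]
opening: 0.182
```

Emit:
send_rows --moves '[[[0,0,0,0,0,0,-1],[0,0,0,0,0,0,-1],[0,0,0,0,0,-0.5,-1],[0,0,0,0,0,-1.5,-1],[0,0,0,0,0,-2.0,-1]]]'

```text
time_s: 22.45
position: [0.4624, 0.1486, 0.0648]
tcp_rot: [[-0.987, -0.158, -0.007], [-0.158, 0.987, 0.001], [0.006, 0.002, -1.0]]
force: [-0.3, -0.3, -0.4]
opening: 0.121
```

```bash
python3 - <<'E'
from h import *
s=readout.read_state();print(s["force"],s["opening"]*87)
rows(tilt(np.radians(-12),0),[.543,-.05,s["position"][2]])
E
```

```text
[-0.3054334  -0.34675055 -0.36844148] 10.55350384927962
turn [ 0.06 -0.38 21.08] rows>= 2.454165200186872 shift cm [-12.01 -17.75   0.  ] rows>= 4.285665400678376
```

Emit:
send_rows --moves '[[[0,0,7.0,0,0,-1,-1],[0,0,7.0,0,0,0,-1],[0,0,7.0,0,0,0,-1],[0,0,0,-2.4,-3.5,0,-1],[0,0,0,-2.4,-3.5,0,-1]]]'

```text
time_s: 22.95
position: [0.4957, 0.0705, 0.075]
tcp_rot: [[-0.979, 0.203, -0.004], [0.203, 0.979, 0.002], [0.004, 0.001, -1.0]]
force: [1.2, 0.7, -2.4]
opening: 0.12
```

Emit:
send_rows --moves '[[[0,0,0,-2.4,-3.5,0,-1],[0,0,0,-2.4,-3.5,0,-1],[0,0,0,-1.6,-2.4,0,-1],[0,0,0,-0.8,-1.3,0,-1],[0,0,0,0,0,0,-1]]]'

```text
time_s: 23.45
position: [0.5452, -0.0509, 0.0745]
tcp_rot: [[-0.978, 0.209, -0.003], [0.209, 0.978, 0.001], [0.003, 0.001, -1.0]]
force: [0.9, 1.2, -1.8]
opening: 0.118
```

Emit:
send_rows --moves '[[[0,0,0,0,0,2.0,-1],[0,0,0,0,0,1.2,-1],[0,0,0,0,0,0.5,-1],[0,0,0,0,0,0,-1],[0,0,0,0,0,0,-1]]]'

```text
time_s: 23.95
position: [0.5444, -0.0486, 0.0379]
tcp_rot: [[-0.979, 0.206, -0.003], [0.206, 0.979, 0.001], [0.003, 0.001, -1.0]]
force: [-0.2, -0.2, -1.0]
opening: 0.12
```

```bash
python3 - <<'E'
from h import *
s=readout.read_state();print(s["position"],s["force"],s["opening"]*87)
rows(tilt(np.radians(-12),0),[.543,-.05,.0257])
E
```

```text
[ 0.54444949 -0.04861756  0.03785129] [-0.16575028 -0.24656321 -1.01437192] 10.397297847830332
turn [ 0.04 -0.2   0.14] rows>= 0.02836087562440288 shift cm [ 0.11 -0.17  1.22] rows>= 0.24630555216933653
```

Emit:
send_rows --moves '[[[0,0,0,0,0,0.5,-1],[0,0,0,0,0,0.4,-1],[0,0,0,0,0,0.2,-1],[0,0,0,0,0,0.1,-1],[0,0,0,0,0,0.05,-1]]]'

```text
time_s: 24.45
position: [0.5443, -0.0492, 0.0258]
tcp_rot: [[-0.978, 0.207, -0.003], [0.207, 0.978, 0.002], [0.004, 0.001, -1.0]]
force: [-1.3, 0.3, 6.0]
opening: 0.118
```

Emit:
send_rows --moves '[[[0,0,0,0,0,0,-1],[0,0,0,0,0,0,-0.4],[0,0,0,0,0,0,0.1],[0,0,0,0,0,0,0.1],[0,0,0,0,0,0,0.1]]]'

```text
time_s: 24.95
position: [0.5446, -0.0493, 0.0251]
tcp_rot: [[-0.978, 0.207, -0.003], [0.207, 0.978, 0.001], [0.003, 0.001, -1.0]]
force: [-0.4, -0.3, -0.3]
opening: 0.395
```

Emit:
send_rows --moves '[[[0,0,0,0,0,-2,0.1],[0,0,0,0,0,-3,0.1],[0,0,0,0,0,-3,0.1],[0,0,0,0,0,-2,0.1],[0,0,0,0,0,0,0.1]]]'

```text
time_s: 25.45
position: [0.5471, -0.05, 0.1279]
tcp_rot: [[-0.978, 0.206, 0.003], [0.206, 0.978, -0.001], [-0.003, 0.0, -1.0]]
force: [0.6, -0.2, -0.4]
opening: 0.55
```

Emit:
send_rows --moves '[[[0,0,0,0,0,0,0.1],[0,0,0,0,0,0,0.1],[0,0,0,0,0,0,0.1],[0,0,0,0,0,0,0.1],[0,0,0,0,0,0,0.1]]]'

```text
time_s: 25.95
position: [0.5444, -0.0493, 0.1245]
tcp_rot: [[-0.978, 0.207, -0.004], [0.207, 0.978, 0.002], [0.005, 0.001, -1.0]]
force: [0.7, -0.1, -0.1]
opening: 0.547
```

```bash
python3 - <<'E'
from h import *
from kin import ik,C
a,v=look((.543,-.05,.014),(4,90,60),(20,255,255),LID,(.543,-.05,-.209),"lid_mid","w_lid4")
cv2.imwrite("pics/k.png",v[:320])
w=a[2];t=np.radians(20);d=np.array([np.cos(w),np.sin(w)])
G=np.r_[a[:2]+(.019*np.sin(t)-.010)*d,.027]
rows(tilt(w,t),G+[0,0,.08]);rows(tilt(w,t),G);s=readout.read_state();print(s["position"])
for z in (0,.08):print(ik(tilt(w,t),G+[0,0,z],s["joint_positions"],C))
E
```

```text
colour [ 0.5456 -0.05   -0.1976] 0.041
turn [ -0.06 -20.23  -0.6 ] rows>= 2.3562892558606237 shift cm [ 0.83 -0.05  1.59] rows>= 0.35923714333583
turn [ -0.06 -20.23  -0.6 ] rows>= 2.3562892558606237 shift cm [ 3.57 -0.05  9.11] rows>= 1.9565443436537535
[ 0.54459679 -0.04936418  0.1247971 ]
(array([ -18.5,   37.7,  117.7,   27.6,    5.3, -124.2]), np.float64(4.7479036854571326e-30))
(array([ -18.5,   27.5,  115.1,    8. ,   17.7, -104.4]), np.float64(2.1133938685899883e-28))
```

View pics/k.png

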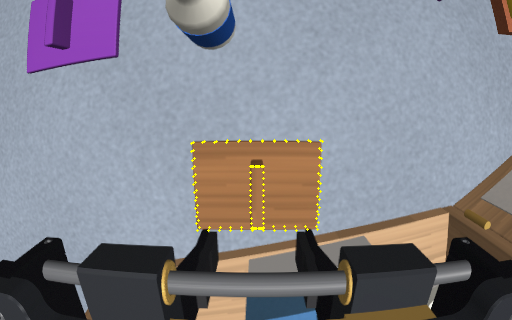

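The lid fit is good: (0.5455, -0.050, yaw -0.205). Regripping tilted, 10 mm toward the handle's front.

Emit:
send_rows --moves '[[[0,-6.7,-0.1,0,0,0,0.1],[0,-6.7,-0.1,0,0,0,0.1],[0,-6.7,0,0,0,0,0.1],[0,0,0,0.8,0,1.5,0.1],[0,0,0,0,0,0,0.1]]]'

```text
time_s: 26.55
position: [0.5398, -0.0481, 0.1068]
tcp_rot: [[-0.922, 0.203, 0.329], [0.192, 0.979, -0.067], [-0.336, 0.001, -0.942]]
force: [0.4, -0.3, -0.3]
opening: 0.549
```

Emit:
send_rows --moves '[[[0,0,0,0,0,0,0.1],[0,0,0,0,0,0,0.1],[0,0,0,0,0,0,0.1],[0,0,0,0,0,0,0.1],[0,0,0,0,0,0,0.1]]]'

```text
time_s: 27.05
position: [0.5428, -0.049, 0.1087]
tcp_rot: [[-0.92, 0.203, 0.334], [0.191, 0.979, -0.069], [-0.341, 0.0, -0.94]]
force: [0.1, -0.5, 0.6]
opening: 0.551
```

```bash
python3 - <<'E'
from h import *
w=-.207;t=np.radians(20);d=np.array([np.cos(w),np.sin(w)])
rows(tilt(w,t),np.r_[np.array([.5455,-.0498])+(.019*np.sin(t)-.010)*d,.027]);s=readout.read_state();print(s["position"])
E
```

```text
turn [ 0.06 -0.05  0.13] rows>= 0.017571604678876508 shift cm [ 2.86 -0.02  7.65] rows>= 1.6337081050608302
[ 0.5427979  -0.04903385  0.10868218]
```

Emit:
send_rows --moves '[[[0,0,0,0.8,0,2.2,0.1],[0,0,0,0.8,0,2.2,0.1],[0,0,0,0.7,0,1.7,0.1],[0,0,0,0.4,0,1.1,0.1],[0,0,0,0.2,0,0.4,0.1]]]'

```text
time_s: 27.55
position: [0.5406, -0.0485, 0.0257]
tcp_rot: [[-0.921, 0.203, 0.332], [0.192, 0.979, -0.068], [-0.339, 0.001, -0.941]]
force: [0.2, -0.2, -0.1]
opening: 0.55
```

Emit:
send_rows --moves '[[[0,0,0,0,0,0,0.1],[0,0,0,0,0,0,0.1],[0,0,0,0,0,0,-0.3],[0,0,0,0,0,0,-0.5],[0,0,0,0,0,0,-0.5]]]'

```text
time_s: 28.05
position: [0.5413, -0.0487, 0.0275]
tcp_rot: [[-0.92, 0.203, 0.334], [0.191, 0.979, -0.069], [-0.341, 0.0, -0.94]]
force: [-0.3, -0.3, 0.0]
opening: 0.358
```

```bash
python3 - <<'E'
from h import *
w=-.207;t=np.radians(20);d=np.array([np.cos(w),np.sin(w)])
rows(tilt(w,t),np.r_[np.array([.5455,-.0498])+(.019*np.sin(t)-.010)*d,.027]);s=readout.read_state();print(s["position"],s["opening"])
E
```

```text
turn [ 0.06 -0.03  0.13] rows>= 0.017150506868990757 shift cm [-0.06 -0.02  0.08] rows>= 0.019536661645346697
[ 0.54134258 -0.04870727  0.02753039] 0.3581336626385979
```

Good. Closing and lifting.

Emit:
send_rows --moves '[[[0,0,0,0,0,0,-0.8],[0,0,0,0,0,0,-1],[0,0,0,0,0,0,-1],[0,0,0,0,0,0,-1],[0,0,0,0,0,0,-1]]]'

```text
time_s: 28.55
position: [0.5411, -0.0486, 0.0271]
tcp_rot: [[-0.921, 0.203, 0.334], [0.191, 0.979, -0.069], [-0.341, 0.0, -0.94]]
force: [-0.4, 0.9, 1.2]
opening: 0.122
```

```bash
python3 - <<'E'
from h import *
s=readout.read_state();Tg=np.eye(4);Tg[:3,:3]=s["tcp_rot"];Tg[:3,3]=s["position"]
To=np.eye(4);To[:2,3]=[.5455,-.0498];To[:3,:3]=R.from_euler("z",-.207).as_matrix()
np.save("rel_lid.npy",np.linalg.inv(Tg)@To);held(np.load("rel_lid.npy"))
E
```

```text
t 28.55 obj [545.5 -49.8  -0. ] zyx [-11.86   0.    -0.  ] F [-0.4  0.9  1.2] open 10.6
```

Emit:
send_rows --moves '[[[0,0,0,-0.3,0,-0.8,-1],[0,0,0,-1.0,0,-2.7,-1],[0,0,0,-1.6,0,-4.4,-1],[0,0,0,-1.5,0,-4.1,-1],[0,0,0,-0.7,0,-2.0,-1]]]'

```text
time_s: 29.05
position: [0.5426, -0.0492, 0.1796]
tcp_rot: [[-0.919, 0.203, 0.338], [0.19, 0.979, -0.071], [-0.345, -0.001, -0.938]]
force: [0.9, 0.2, -2.1]
opening: 0.122
```

Emit:
send_rows --moves '[[[0,0,0,0,0,0,-1],[0,0,0,0,0,0,-1],[0,0,0,0,0,0,-1],[0,0,0,0,0,0,-1],[0,0,0,0,0,0,-1]]]'

```text
time_s: 29.55
position: [0.5404, -0.0485, 0.1744]
tcp_rot: [[-0.922, 0.203, 0.331], [0.192, 0.979, -0.068], [-0.337, 0.001, -0.941]]
force: [-0.4, -0.6, -2.1]
opening: 0.122
```

```bash
python3 - <<'E'
from h import *
from kin import ik,C
rel=np.load("rel_lid.npy");held(rel);G=to(rel,.6718,-.0094,.005,.140);s=readout.read_state()
print(ik(G[:3,:3],G[:3,3],s["joint_positions"],C),ik(G[:3,:3],G[:3,3]-[0,0,.02],s["joint_positions"],C))
m=camera_model("wrist");im=capture("wrist");v=im.copy()
Tc=np.eye(4);Tc[:3,:3]=s["tcp_rot"];Tc[:3,3]=s["position"];T=Tc@rel
for lx,ly,z in LID[1:]:
    for q in proj("wrist",rect(0,0,0,z,lx,ly)@T[:3,:3].T+T[:3,3],m): cv2.circle(v,tuple(q.round().astype(int)),1,(0,255,255),-1)
cv2.imwrite("pics/l.png",v[:300])
E
```

```text
t 29.55 obj [544.8 -49.7 147.2] zyx [-11.87   0.19   0.06] F [-0.4 -0.6 -2.1] open 10.6
turn [ -4.1   -0.19 -11.44] rows>= 1.4150484396619265 shift cm [-11.7    3.84   5.01] rows>= 2.6586218391198044
(array([ -12.6,   28.8,   95.2,    7.4,   36.8, -108.1]), np.float64(1.1495701867171126e-29)) (array([ -12.6,   30.5,   96.2,    7.9,   34.2, -108.7]), np.float64(1.4794401779529455e-28))
```

View pics/l.png

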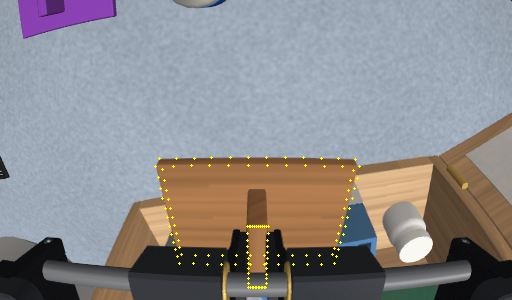

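The held lid matches its prediction and is level. Moving it over the tray.

Emit:
send_rows --moves '[[[-2.05,-0.1,-5.7,0,0,0,-1],[-2.05,-0.1,-5.7,0,0,0,-1],[0,0,0,0,1.6,0,-1],[0,0,0,-0.8,1.6,0.3,-1],[0,0,0,-1.9,0.6,0.7,-1]]]'

```text
time_s: 30.1
position: [0.5673, -0.009, 0.1745]
tcp_rot: [[-0.941, -0.007, 0.339], [-0.006, 1.0, 0.003], [-0.339, 0.001, -0.941]]
force: [0.7, -0.7, -1.4]
opening: 0.122
```

Emit:
send_rows --moves '[[[0,0,0,-2.5,0,1.0,-1],[0,0,0,-2.5,0,1.0,-1],[0,0,0,-2.2,0,0.9,-1],[0,0,0,-1.2,0,0.5,-1],[0,0,0,-0.4,0,0.2,-1]]]'

```text
time_s: 30.6
position: [0.6662, -0.01, 0.1716]
tcp_rot: [[-0.939, -0.007, 0.344], [-0.007, 1.0, 0.002], [-0.344, -0.001, -0.939]]
force: [0.0, 0.7, -1.4]
opening: 0.117
```

Emit:
send_rows --moves '[[[0,0,0,0,0,0,-1],[0,0,0,0,0,0,-1],[0,0,0,0,0,0,-1],[0,0,0,0,0,0,-1],[0,0,0,0,0,0,-1]]]'

```text
time_s: 31.1
position: [0.6645, -0.0099, 0.1725]
tcp_rot: [[-0.939, -0.007, 0.344], [-0.007, 1.0, 0.002], [-0.344, -0.001, -0.939]]
force: [-0.8, 0.4, -2.1]
opening: 0.12
```

```bash
python3 - <<'E'
from h import *
from scipy.optimize import least_squares
rel=np.load("rel_lid.npy");held(rel);to(rel,.6718,-.0095,.005,.134)
m=camera_model("wrist");im=capture("wrist");cv2.imwrite("pics/pl2.png",im)
hsv=cv2.cvtColor(im,cv2.COLOR_BGR2HSV);k=cv2.inRange(hsv,(95,90,20),(120,255,255));k[230:]=0
n,l,st,c=cv2.connectedComponentsWithStats(k);i=1+st[1:,4].argmax();K=l==i;x,y,w,h,_=st[i];print(st[i])
e=proj("wrist",rect(.6718,-.0095,.005,.07),m);print("pred tray front-bottom corners",e[[0,-1]].round(1).tolist(),e.round(0)[::12].tolist())
for r in np.linspace(y+4,y+h-4,5).astype(int): q=np.where(K[r])[0];print(r,q.min(),q.max())
for cc in np.linspace(x+20,x+w-20,4).astype(int): q=np.where(K[:,cc])[0];print("col",cc,q.min(),q.max())
E
```

```text
t 31.1 obj [669.2 -10.1 145.4] zyx [ 0.25 -0.19 -0.05] F [-0.8  0.4 -2.1] open 10.5
turn [-0.06  0.19 -0.02] rows>= 0.023234702481771015 shift cm [0.13 0.06 1.17] rows>= 0.23545620825810878
[ 170  116  175   43 6784]
pred tray front-bottom corners [[184.9, 116.6], [184.9, 116.6]] [[185.0, 117.0], [196.0, 200.0], [319.0, 200.0], [331.0, 117.0]]
120 183 331
128 179 335
137 174 340
146 170 344
155 171 342
col 190 117 157
col 235 116 156
col 280 116 156
col 325 117 157
```

The observed tray edges match the predicted pose within ~1 px. Lowering the lid.

Emit:
send_rows --moves '[[[0,0.2,0,0.1,0.05,0.4,-1],[0,0,0,0.03,0,0.4,-1],[0,0,0,0,0,0.35,-1],[0,0,0,0,0,0,-1],[0,0,0,0,0,0,-1]]]'

```text
time_s: 31.65
position: [0.6675, -0.0093, 0.1607]
tcp_rot: [[-0.94, -0.007, 0.34], [-0.007, 1.0, 0.002], [-0.34, -0.0, -0.94]]
force: [-0.1, 1.1, -1.6]
opening: 0.118
```

```bash
python3 - <<'E'
from h import *
rel=np.load("rel_lid.npy");held(rel);to(rel,.6718,-.0095,.005,.1225)
E
```

```text
t 31.65 obj [672.1  -9.6 133.6] zyx [ 0.25  0.04 -0.04] F [-0.1  1.1 -1.6] open 10.3
turn [-0.05 -0.04 -0.02] rows>= 0.007538243961230448 shift cm [0.4  0.01 1.04] rows>= 0.222664307157825
```

Emit:
send_rows --moves '[[[0,0,0,0.1,0,0.25,-1],[0,0,0,0.1,0,0.25,-1],[0,0,0,0.08,0,0.22,-1],[0,0,0,0.07,0,0.18,-1],[0,0,0,0.05,0,0.12,-1]]]'

```text
time_s: 32.15
position: [0.6672, -0.0094, 0.1498]
tcp_rot: [[-0.94, -0.007, 0.34], [-0.007, 1.0, 0.002], [-0.34, -0.0, -0.94]]
force: [0.2, 0.3, -1.2]
opening: 0.118
```

Emit:
send_rows --moves '[[[0,0,0,0,0,0,-1],[0,0,0,0.02,0,0.06,-1],[0,0,0,0.02,0,0.06,-1],[0,0,0,0,0,0,-1],[0,0,0,0,0,0,-1]]]'

```text
time_s: 32.65
position: [0.6674, -0.0094, 0.149]
tcp_rot: [[-0.94, -0.007, 0.341], [-0.007, 1.0, 0.002], [-0.341, -0.001, -0.94]]
force: [0.1, 0.3, -1.3]
opening: 0.121
```

```bash
python3 - <<'E'
from h import *
rel=np.load("rel_lid.npy");held(rel);to(rel,.6718,-.0095,.005,.121)
E
```

```text
t 32.65 obj [672.   -9.6 121.9] zyx [ 0.25 -0.01 -0.05] F [ 0.1  0.3 -1.3] open 10.5
turn [-0.06  0.01 -0.01] rows>= 0.007171431767408066 shift cm [0.05 0.01 0.08] rows>= 0.018315944226327426
```

The plug is in (121.9 mm against 125 at the rim); about 1 mm to go.

Emit:
send_rows --moves '[[[0,0,0,0.02,0,0.05,-1],[0,0,0,0.02,0,0.05,-1],[0,0,0,0.01,0,0.03,-1],[0,0,0,0,0,0,-1],[0,0,0,0,0,0,-1]]]'

```text
time_s: 33.15
position: [0.6674, -0.0094, 0.1481]
tcp_rot: [[-0.94, -0.007, 0.341], [-0.007, 1.0, 0.002], [-0.341, -0.001, -0.94]]
force: [-3.2, -0.2, 4.9]
opening: 0.123
```

```bash
python3 - <<'E'
from h import *
rel=np.load("rel_lid.npy");held(rel)
E
```

```text
t 33.15 obj [672.   -9.6 121. ] zyx [ 0.26 -0.03 -0.06] F [-3.2 -0.2  4.9] open 10.7
```

Home (121.0 mm), with contact force ~6 N. Releasing and backing out.

Emit:
send_rows --moves '[[[0,0,0,0,0,0,-0.6],[0,0,0,0,0,0,-0.2],[0,0,0,0,0,0,0.1],[0,0,0,0,0,0,0.1],[0,0,0,0,0,0,0.1]]]'

```text
time_s: 33.65
position: [0.6673, -0.0094, 0.1472]
tcp_rot: [[-0.94, -0.007, 0.34], [-0.007, 1.0, 0.002], [-0.34, -0.0, -0.94]]
force: [-0.1, 0.4, 0.6]
opening: 0.474
```

Emit:
send_rows --moves '[[[0,0,0,0,0,-0.7,0.1],[0,0,0,0,0,-1.5,0.1],[0,0,0,0,0,-2.5,0.1],[0,0,0,1.0,0,-2.0,0.1],[0,0,0,3.0,0,-1.0,0.1]]]'

```text
time_s: 34.15
position: [0.6071, -0.0108, 0.2112]
tcp_rot: [[-0.936, -0.007, 0.351], [-0.008, 1.0, -0.001], [-0.351, -0.003, -0.937]]
force: [0.6, -0.2, -0.6]
opening: 0.549
```

Emit:
send_rows --moves '[[[0,0,0,4.5,0,-1.0,0.1],[0,0,0,4.5,0,-1.0,0.1],[0,0,0,3.5,2.5,0,0.1],[0,0,0,0,4,0,0.1],[0,0,0,0,4,0,0.1]]]'

```text
time_s: 34.65
position: [0.4772, 0.0945, 0.1835]
tcp_rot: [[-0.94, -0.003, 0.342], [-0.003, 1.0, 0.001], [-0.342, -0.001, -0.94]]
force: [1.0, -0.5, -0.4]
opening: 0.548
```

Emit:
send_rows --moves '[[[0,0,0,0,3,0,0.1],[0,0,0,0,2,0,0.1],[0,0,0,0,0,0,0.1],[0,0,0,0,0,0,0.1],[0,0,0,0,0,0,0.1]]]'

```text
time_s: 35.15
position: [0.4781, 0.1436, 0.1829]
tcp_rot: [[-0.94, -0.006, 0.341], [-0.006, 1.0, 0.001], [-0.341, -0.001, -0.94]]
force: [0.5, -0.5, 0.2]
opening: 0.551
```

```bash
python3 - <<'E'
from h import *
m=camera_model("wrist");w=capture("wrist");v=w.copy()
s=capture("scene");ms=camera_model("scene");t=capture("top");mt=camera_model("top")
def draw(c,im,m):
    for z,col in((.02,(0,0,255)),(.07,(0,0,255)),(.125,(0,255,255)),(.135,(0,255,0))):
        for q in proj(c,rect(.672,-.0095,.005,z),m): cv2.circle(im,tuple(q.round().astype(int)),0,col,-1)
u=proj("scene",[(.672,-.01,.1)],ms)[0].astype(int);S=cv2.resize(s[u[1]-60:u[1]+60,u[0]-60:u[0]+60],(360,360),interpolation=cv2.INTER_CUBIC)
ut=proj("top",[(.672,-.01,.1)],mt)[0].astype(int);T=cv2.resize(t[ut[1]-60:ut[1]+60,ut[0]-70:ut[0]+70],(420,360),interpolation=cv2.INTER_CUBIC)
uw=proj("wrist",[(.63,-.01,.08)],m)[0].astype(int);print(uw)
y0=max(0,uw[1]-80);x0=max(0,uw[0]-130);W=w[y0:y0+160,x0:x0+260];V=v.copy();draw("wrist",V,m);V=V[y0:y0+160,x0:x0+260]
bot_=np.hstack([cv2.resize(W,(390,240)),cv2.resize(V,(390,240))])
cv2.imwrite("pics/m.png",np.vstack([np.hstack([S,T]),bot_]))
print(readout.read_state()["position"],readout.read_state()["time_s"])
for n in("cup","amber","jar","tumbler","lotion","comb","case","tweezers"):
    print(n,[(np.round(d["location"],3).tolist(),round(d["p"],2)) for d in spot_in("scene",n)[:1]])
E
```

```text
[142 255]
[0.47817405 0.1433662  0.18256459] 35.3
cup [([0.712, -0.138, 0.377], 0.64)]
amber [([0.718, 0.102, 0.387], 0.81)]
jar [([0.712, -0.139, 0.378], 0.7)]
tumbler []
lotion [([0.371, -0.073, 0.095], 0.97)]
comb [([0.43, -0.462, 0.003], 0.64)]
case []
tweezers [([0.663, -0.018, 0.132], 0.2)]
```

The viewer limit is used up, so I'll check numerically: back to a clear wrist view of the stack, then fit each part.

Emit:
send_rows --moves '[[[0,0,0,-0.5,-2.5,-1.4,0.5],[0,0,0,-0.5,-4,-1.4,1],[0,0,0,-0.5,-4,-1.4,1],[0,0,0,-0.5,-3.5,-1.4,1],[0,0,0,0,-1.3,0,1]]]'

```text
time_s: 36.2
position: [0.4809, -0.012, 0.2445]
tcp_rot: [[-0.938, -0.004, 0.346], [-0.005, 1.0, -0.002], [-0.346, -0.003, -0.938]]
force: [0.6, 0.5, 0.4]
opening: 0.919
```

Emit:
send_rows --moves '[[[0,0,0,0,0,0,1],[0,0,0,0,0,0,1],[0,0,0,0,0,0,1],[0,0,0,0,0,0,1],[0,0,0,0,0,0,1]]]'

```text
time_s: 36.7
position: [0.4785, -0.0076, 0.2416]
tcp_rot: [[-0.941, -0.009, 0.34], [-0.008, 1.0, 0.003], [-0.34, -0.0, -0.941]]
force: [0.1, 0.3, -1.2]
opening: 1.003
```

```bash
python3 - <<'E'
from h import *
print(readout.read_state()["position"])
LD=[(.096,.132,.125),(.096,.132,.135),(.060,.012,.171)]
TR=[(.096,.132,.07),(.096,.132,.125)]
m=camera_model("wrist");im=capture("wrist");cv2.imwrite("pics/fin.png",im);hsv=cv2.cvtColor(im,cv2.COLOR_BGR2HSV)
x0=np.array([.672,-.0095,.005])
print("pred front corners px: floor,rim,traytop,lidtop",[proj("wrist",rect(*x0,z),m)[[0,-12]].round(1).tolist() for z in(.02,.07,.125,.135)])
for n,K in(("blue",cv2.inRange(hsv,(95,90,20),(120,255,255))),("gray",(hsv[...,1]<45).astype(np.uint8))):
    P=proj("wrist",rect(*x0,.09 if n=="blue" else .045),m)[[0,-12]].mean(0).astype(int);n_,l,st,c=cv2.connectedComponentsWithStats(K)
    i=l[P[1],P[0]];k=l==i;print(n,P,st[i] if i else None)
    if i:
        for r in range(st[i][1]+3,st[i][1]+min(st[i][3],60)-2,5):
            q=np.where(k[r])[0];q=q[(q>60)&(q<450)];print(r,q.min(),q.max(),end=" | ")
        print([ (cc,np.where(k[:,cc])[0].min(),np.where(k[:,cc])[0].max()) for cc in (P[0]-40,P[0],P[0]+40)])
for t,bx in(("lid_mid",LD),("tray_mid",TR),("base_mid",BASE)):
    for d in regions_of("wrist",t)[:4]:
        c=np.argwhere(d["mask"]).mean(0)[::-1];print(t,c.round(0),d["p"],d["mask"].sum())
        if t=="lid_mid" and np.hypot(*(c-proj("wrist",[[.66,-.0095,.14]],m)[0]))<40: print(fit([("wrist",hull(d["mask"]),m)],LD,x0))
for c in("scene","top"):
    mm=camera_model(c);capture(c)
    for d in regions_of(c,"lid_mid")[:4]:
        ct=np.argwhere(d["mask"]).mean(0)[::-1]
        if np.hypot(*(ct-proj(c,[[.672,-.0095,.135]],mm)[0]))<25: print(c,"lid",d["p"],d["mask"].sum(),fit([(c,hull(d["mask"]),mm)],LD,x0))
    for n in("cup","amber","jar","tumbler"): print(n,[(np.round(d["location"],3).tolist(),round(d["p"],2)) for d in spot_in(c,n)[:2]])
E
```

```text
[ 0.47852658 -0.00758727  0.24159109]
pred front corners px: floor,rim,traytop,lidtop [[[213.1, 198.5], [297.0, 198.7]], [[209.2, 219.7], [300.6, 220.0]], [[204.3, 247.7], [305.1, 248.0]], [[203.3, 253.4], [306.0, 253.7]]]
blue [254 229] [ 204  220  100   29 2722]
223 209 299 | 228 208 300 | 233 207 301 | 238 206 302 | 243 205 303 | [(np.int64(214), np.int64(220), np.int64(247)), (np.int64(254), np.int64(220), np.int64(248)), (np.int64(294), np.int64(220), np.int64(248))]
gray [254 208] [ 210  198   91   23 1888]
201 213 297 | 206 212 297 | 211 212 298 | 216 211 299 | [(np.int64(214), np.int64(198), np.int64(219)), (np.int64(254), np.int64(198), np.int64(219)), (np.int64(294), np.int64(199), np.int64(219))]
lid_mid [422.  14.] 0.92 1871
lid_mid [95. 17.] 0.71 3059
lid_mid [253. 261.] 0.58 2428
(array([ 0.67119613, -0.01076044, -0.00455263]), np.float64(0.2844146721559324))
tray_mid [255. 234.] 0.89 2694
tray_mid [8. 5.] 0.58 187
base_mid [255. 209.] 0.89 1903
base_mid [458. 208.] 0.68 10200
scene lid 0.84 1236 (array([ 0.66207425, -0.01040599, -0.05432234]), np.float64(0.19073083778966132))
cup [([0.709, -0.139, 0.379], 0.58), ([0.647, -0.075, 0.097], 0.46)]
amber []
jar [([0.697, 0.117, 0.092], 0.5)]
tumbler []
top lid 0.98 1219 (array([ 0.6735534 , -0.01118305, -0.01503247]), np.float64(0.0967582538633431))
top lid 0.64 151 (array([ 0.64462512, -0.00584921,  0.24690368]), np.float64(7.878328847879022))
cup [([0.723, -0.135, 0.367], 0.69), ([0.668, -0.012, 0.136], 0.15)]
amber [([0.71, 0.109, 0.401], 0.9)]
jar [([0.698, 0.125, 0.089], 0.65), ([0.533, 0.387, 0.243], 0.65)]
tumbler [([0.687, -0.187, 0.075], 0.78), ([0.668, -0.01, 0.132], 0.15)]
```

Base and tray fronts match the home pose within 1 px. The rim is hidden exactly under the lid's predicted lower edge, and the base has not moved. Handing in.

```bash
python3 -c "
from rig import bot;print(bot.hand_in())"
```

```text
the job is handed in; nothing more can be done
None
```

The blue tray is on the white box and the wooden lid is on the tray. Both were let go and the job is handed in, at about 37 s of the 72 s. A grip tilted enough for the shelf was out of the arm's reach where the parts stood. So I first carried each one upright to a clear spot in front of the cabinet, regripped it tilted about 20°, and lowered it slowly.

**Seating:**
- The tray came home at 66.1 mm (expected 66.0). No more than its own weight went onto the box.
- The lid came home at 121.0 mm (expected 121.0), with about 6 N of contact.

**Final wrist-camera check:** The front edges of the box and tray matched the expected lined-up pose to within about 1 pixel. The box has not measurably moved.

**Weaker checks:**
- **Lid from above:** the top camera put it within about 2 mm and 1°.
- **Lid fits that disagreed:** the scene-camera fit was 10 mm and about 3° off. The wrist fit agreed in position but matched the outline poorly. I put both down to the cabinet wall and fingers hiding part of the lid, so its fine alignment rests on the arm's position readings and the seating height.
- **Last picture:** I couldn't view it because the viewing limit was reached, so the final check was by numbers only.
- **Other things:** the cup, amber bottle, jar, tumbler, lotion and comb were found where they had been. The tweezers and denture case were not checked at the end.

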